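# Lay out the sample station around the stirrer

## Robot

A 6-joint arm with a two-finger parallel gripper is mounted at the origin on the work surface. World frame = base frame: x ahead of the robot, y to its left, z up, the work surface at z = 0. Lengths are in m, angles in rad, forces in N, time in s.
With the tool pointing down it reaches from about 0.35 to 0.725 m from the base axis. Payload 6 kg.
Tool frame: the origin (TCP) lies at the very end of the fingers, on their centre line; the grasp point (between the pads) lies 19 mm behind it (tcp_to_grasp is the y of the grasp point in the tool frame, in m); y points along the fingers, x is the direction in which the jaws open and shut, and the axes are right-handed (so a half turn about y gives the same grasp; the last joint's range is limited). The gripper opens to 85 mm and grips with 20 to 120 N. Pads are 22 mm wide; open, the fingers measure 114 mm over their backs; the gripper's body (76 mm by 85 mm) begins 54 mm behind the grasp point. The pads swing forward as they close: fully open they stand 13 mm farther back than shut.
Start: joints at [-1.002, 0.04, 0.085, 0, -1.615, -0.334], TCP at [0.14, -0.584, 0.231] pointing down, gripper open.
Joint ranges: [-2.56, 2.56], [-1.29, 2.01], [-1.08, 1.49], [-3.29, 1.98], [-2.81, -0.18], [-2.99, 2.99]. Speed limits (rad/s): [2.57, 2.57, 3.01, 3.14, 3.14, 3.14].

## Interface

Orientations are given as a 3x3 rotation matrix whose columns are the frame's x, y, z axes.
In Python, from station import get_state, grab_frame, camera_model, job_done, tcp_to_grasp gives the robot as it stands. The module is installed in compiled form; this text tells all that it offers.
- The arm moves only by the tool move_arm, never from a script. Its argument "commands" is a list of rows, each a list of 7 numbers: the finger opening in m, from 0 to 0.0854, then the shift along the tool's x, y, z in m, then the turn, a rotation vector about the tool's x, y, z in degrees. A call has 1 to 8 rows; each row shifts and turns the commanded pose from where the row before left it, along the tool's axes as they then stand; what a row does not reach is not made up. A row lasts 1/12 s, in which the tool goes at most 41.7 mm and 7.16 degrees, less where a joint would pass 70% of its speed; a pose out of reach is approached as far as the arm can. A call with a gripper value outside its range is refused whole. The fingers move at their own pace and stop on an object; the grip force is fixed at half the most. Time passes only in rows, so rows that do not move let the fingers close. It gives the time, the measured TCP pose, the force and the opening at its end, in the units of the state.
- get_state(): the state, without advancing time (a new reading comes with each control period).
- grab_frame(name): name is "scene" or "side" or "wrist"; returns the picture (384x512x3 uint8, red, green, blue); there is no depth.
- camera_model(name): a dict with "K" (3x3 intrinsics, pixels), "rvec" (rotation vector, rad) and "tvec" (3), from world to camera coordinates, as OpenCV has them; the wrist camera has in their place "T_tool_cam" (4x4, takes a point from camera to tool coordinates, whose origin is the TCP and whose axes are the tool frame's). Camera axes: x right, y down, z forward; pixel columns grow to the right and rows downward; lengths in m; the calibration is good to about 2 mm. A picture is of the moment at which its call begins: read the wrist's pose just before it. camera_model takes no time and is no camera call.
- job_done(): hands the job in, once; it reports no verdict.
The state is a dict: "time": time; "qpos": joint angles; "joint_vel": joint speeds; "tau": joint torques, N m; "ee_pos": TCP position; "tool_rot": TCP orientation; "wrist_force": force on the tool from outside, world axes, zero at the start; "wrist_torque": the same for the moment, N m; "opening": opening from 0.0 (shut) to 1.0 (fully open).
Only numpy, scipy, OpenCV 4.12 (cv2) and the standard library are available. Lean on these libraries where they do the work, as an engineer would, in place of code of your own. Each camera call takes 0.05 s, during which the arm holds its last target.

## Task

Lay out the sample station: stand the open steel beaker upright in the middle of the stirrer's round plate and put the steel cover, knob up, on top of the beaker so that it sits flat in the mouth; stand the small vial upright in the well of the white foam block. Of the two round black pads between stirrer and block, stand the short jar in the middle of the one nearer the robot and the tall brown bottle in the middle of the far one, directly behind the jar. Let go of everything, and do not shift or knock over the stoppered conical flask.

Things in the scene. Friction and masses are not known exactly. Their poses are not given: they have to be found in the camera images.
- beaker_center (a point): Loose open steel beaker, a plain cylinder 54 mm across and 65 mm high, wall 2.5 mm (mouth 49 mm across), about 0.12 kg. The point is on its axis, half-way up; z up along the axis. Round, so its yaw is of no account.
- cover_center (a point): Loose steel cover for the beaker, 38 mm high. From below: plug 38 mm across, 5 mm high, that drops into the beaker; disc 64 mm across, 5 mm thick, that rests on its rim; black upright round knob 18 mm across, 28 mm high, to hold it by. Starts knob up, standing on its plug. The point is on its axis 19 mm above the plug's underside (9 mm above the disc's top); z up through the knob. About 0.08 kg.
- tall_bottle_center (a point): Loose tall brown glass bottle with a white cap, 120 mm high; straight body 44 mm across up to 82 mm, then a shoulder and a cap 32 mm across from 98 mm up. About 0.18 kg. The point is on its axis, half-way up; z up along the axis. Round, so its yaw is of no account.
- jar_center (a point): Loose short squat white jar with a grey screw lid, 60 mm high: body 48 mm across up to 44 mm, lid 52 mm across above that. About 0.12 kg. The point is on its axis, half-way up; z up along the axis. Round, so its yaw is of no account.
- vial_center (a point): Loose small slim vial of clear glass with white contents and a white cap, 75 mm high: body 27 mm across up to 60 mm, cap 30 mm across above that; flat foot. About 0.05 kg. The point is on its axis, half-way up; z up along the axis. Round, so its yaw is of no account.
- flask_center (a point): Loose bystander, to be left where it is: clear conical flask with a black stopper, 66 mm across at the foot, narrowing to 28 mm at the neck, 95 mm high. The point is on its axis, half-way up; z up along the axis. Round, so its yaw is of no account.
- stirrer: Fixed grey stirrer with a round white plate 100 mm across on top. Origin on the bench below the plate's centre; the plate's flat top is 52 mm above the bench. Housing 120 mm wide (y), reaching 75 mm to its front (-x; its control knob 12 mm further) and 60 mm to its back. It stands on one side of the pads, left or right, the foam block on the other. z up.
- foam_block: Fixed white foam block, 110 x 110 mm and 55 mm high, with one round well in the middle of its top, 47 mm across and 20 mm deep (the well's floor is flat, 35 mm above the bench). Origin on the bench directly below the well's centre; z up.
- pad_near: Fixed round black rubber pad, 80 mm across, 3 mm thick, flat on the bench between stirrer and block: the one nearer the robot. Origin at the centre of its underside, on the bench.
- pad_far: Fixed round black rubber pad just like the other, 80 mm across, 3 mm thick: the one farther from the robot, about 115 mm beyond the near pad. Origin at the centre of its underside, on the bench.
Mind the look-alikes: they are no part of the job. What is shaped like the part that bears beaker_center but yellow is not meant. What is shaped like the part that bears cover_center but red is not meant.

How it is judged:
At the end, for the whole second after the job is handed in: Beaker on the plate, jar on near pad, tall bottle on far pad, each within 15 mm of its centre; vial on the well floor within 12 mm; cover seated on the beaker rim within 8 mm. All upright within 0.1 rad, released, at rest; flask not tipped or moved over 20 mm (horizontal distance between beaker_center and stirrer below 0.015 m and height (world z) of beaker_center between 0.081 and 0.088 m and horizontal distance between cover_center and beaker_center below 0.008 m and z of cover_center in the frame of beaker_center between 0.043 and 0.05 m and horizontal distance between tall_bottle_center and pad_far below 0.015 m and height (world z) of tall_bottle_center between 0.059 and 0.067 m and horizontal distance between jar_center and pad_near below 0.015 m and height (world z) of jar_center between 0.029 and 0.037 m and horizontal distance between vial_center and foam_block below 0.012 m and height (world z) of vial_center between 0.069 and 0.077 m and angle between each of beaker_center, cover_center, tall_bottle_center, jar_center, vial_center's own z axis and vertical below 0.1 rad and linear speed of each of beaker, cover, tall_bottle, jar, vial below 0.02 m/s); the robot touches nothing.
It fails at once if the conical flask is shifted by more than 20 mm or tipped (distance of flask_center from where it was at the start of the episode above 0.02 m or angle between flask_center's own z axis and vertical above 0.3 rad).
It also fails if it takes over 141 s, if anything falls off the work surface, if the arm or the gripper's body presses on something with over 40 N, if the wrist force passes 120 N, or if a joint passes its speed limit or range.

## Working session

There is one attempt and no reset: what is moved stays moved. The work goes in short steps, Python scripts to look and compute and a tool call to move; the robot and the scene stay as the last step left them, time stands still between calls to the robot, and variables do not carry over. Pictures are saved under pics/ and viewed, and the job is handed in when it is done.

Besides the shell and the picture viewer there is one more tool, called after "Emit:" as name(argument=value, ...) on one line, values as JSON. move_arm: Moves the arm, as the interface text tells. Its arguments: {"type":"object","properties":{"commands":{"type":"array","items":{"type":"array","items":{"type":"number"}}}},"required":["commands"]}

```bash
mkdir -p pics; ls
python3 - <<'E'
from station import *
import cv2
s=get_state();print(s)
print(tcp_to_grasp if not callable(tcp_to_grasp) else tcp_to_grasp())
for n in("scene","side","wrist"):
    print(n,camera_model(n))
    cv2.imwrite(f"pics/{n}0.png",grab_frame(n)[:,:,::-1])
E
```

```text
pics
{'time': 0.0, 'qpos': array([-1.00230065e+00,  4.08400630e-02,  8.38027508e-02, -4.62337374e-04,
       -1.61548979e+00, -3.33672538e-01]), 'joint_vel': array([-1.81336828e-03, -4.06488628e-05,  4.01743601e-04, -6.50054856e-04,
       -1.02448971e-03,  5.72261497e-04]), 'tau': array([-2.17877096e-04, -3.68205607e+01,  3.47418487e+01,  6.93243161e+00,
       -5.32682083e-03, -3.73920841e-07]), 'ee_pos': array([ 0.1395917 , -0.58320173,  0.23025868]), 'tool_rot': array([[-2.32690196e-01, -5.42563830e-04, -9.72550759e-01],
       [ 9.72549269e-01,  1.70720740e-03, -2.32690792e-01],
       [ 1.78659546e-03, -9.99998396e-01,  1.30419632e-04]]), 'wrist_force': array([-0.66192846,  0.52482283,  0.25135218]), 'wrist_torque': array([-0.02848119,  0.04462433,  0.04874376]), 'opening': 0.9994894483104825}
-0.0187
scene {'K': array([[475.52901968,   0.        , 262.24370594],
       [  0.        , 475.52901968, 188.33500426],
       [  0.        ,   0.        ,   1.        ]]), 'rvec': array([ 0.96771977,  2.7028366 , -0.70825771]), 'tvec': array([ 0.38890797, -0.25150529,  1.68980087])}
side {'K': array([[402.67544046,   0.        , 255.80048526],
       [  0.        , 402.67544046, 186.66153957],
       [  0.        ,   0.        ,   1.        ]]), 'rvec': array([ 0.29819715, -2.62939343,  1.48876193]), 'tvec': array([0.47806263, 0.12529021, 1.0103309 ])}
wrist {'K': array([[323.13528647,   0.        , 257.99407881],
       [  0.        , 323.13528647, 200.17670063],
       [  0.        ,   0.        ,   1.        ]]), 'T_tool_cam': array([[ 9.99999665e-01,  7.36792997e-04, -3.57732495e-04,
        -9.90529811e-04],
       [ 5.51515692e-04, -2.82833332e-01,  9.59168912e-01,
        -1.42453101e-01],
       [ 6.05530264e-04, -9.59168788e-01, -2.82833644e-01,
         7.21094329e-02],
       [ 0.00000000e+00,  0.00000000e+00,  0.00000000e+00,
         1.00000000e+00]])}
```

View pics/scene0.png

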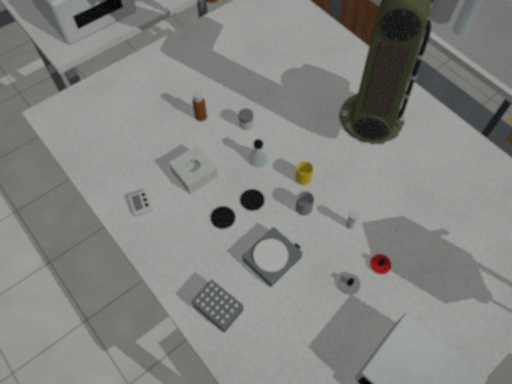

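View pics/side0.png

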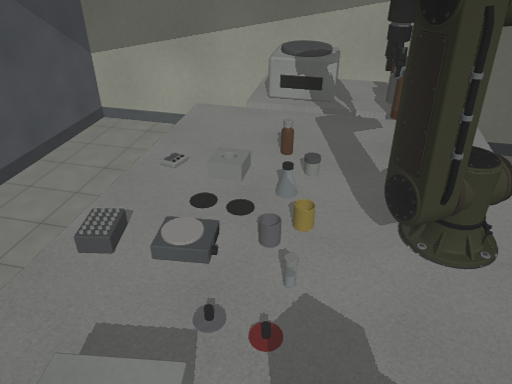

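View pics/wrist0.png

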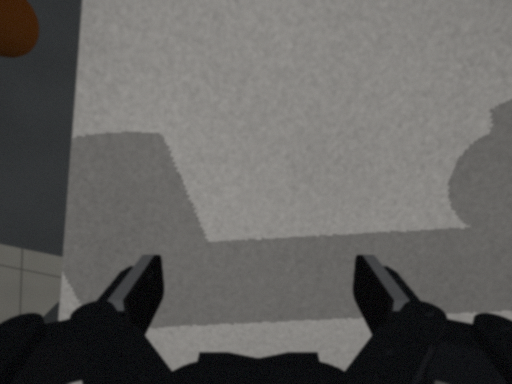

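The scene view shows all the parts. Pixel positions in it: bottle (200,107), jar (246,119), flask (258,155), steel beaker (305,203), vial (351,220), steel cover (347,284), plate (270,255), pads (252,200) and (223,217), block (194,168). Next I enlarge crops for precise picking.

Run:
```python
import cv2
a=cv2.imread("pics/scene0.png")[85:305,120:400];cv2.imwrite("pics/sc_crop.png",cv2.resize(a,None,fx=2.7,fy=2.7,interpolation=cv2.INTER_CUBIC))
a=cv2.imread("pics/side0.png")[110:360,70:350];cv2.imwrite("pics/si_crop.png",cv2.resize(a,None,fx=2.4,fy=2.4,interpolation=cv2.INTER_CUBIC))
```

```text
(no output)
```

View pics/sc_crop.png

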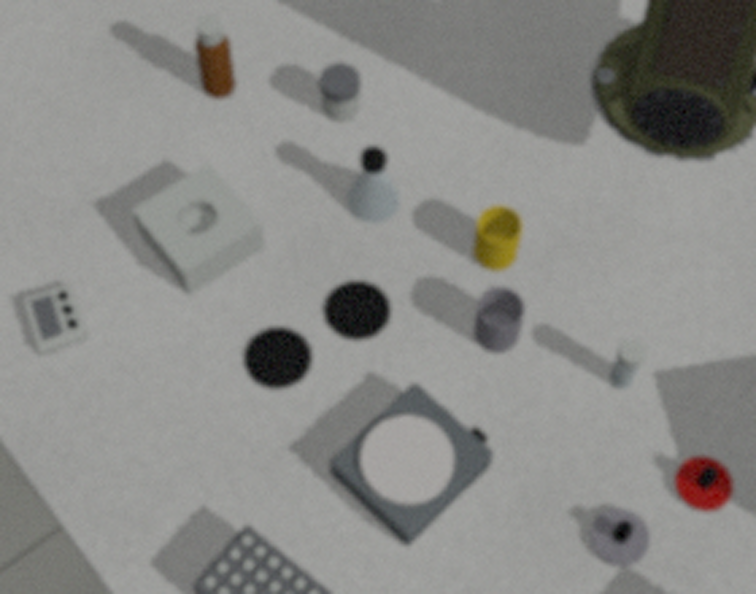

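View pics/si_crop.png

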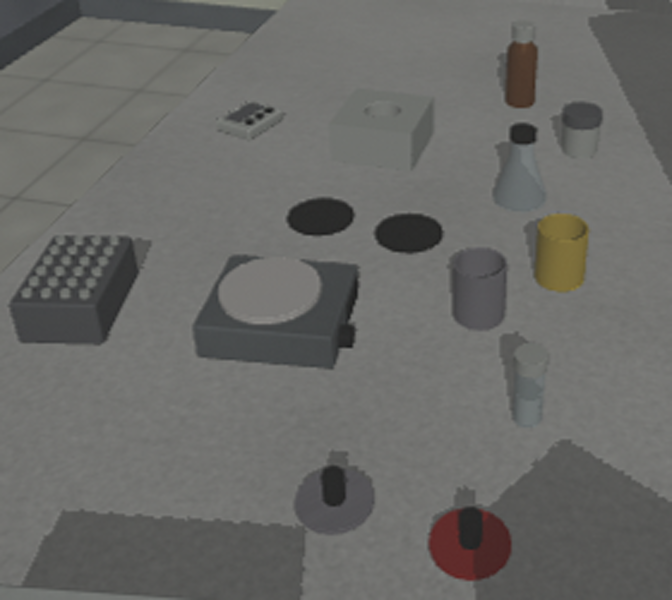

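```bash
cat > h.py <<'E'
import numpy as np,cv2
from station import *
def P(n):
    m=camera_model(n);R=cv2.Rodrigues(m["rvec"])[0];return m["K"],R,m["tvec"]
def ray(n,uv,state=None):
    if n=="wrist":
        m=camera_model(n);K=m["K"];T=m["T_tool_cam"]
        Rw=state["tool_rot"]@T[:3,:3];o=state["tool_rot"]@T[:3,3]+state["ee_pos"]
        d=Rw@np.linalg.inv(K)@np.array([uv[0],uv[1],1.]);return o,d
    K,R,t=P(n);return -R.T@t,R.T@np.linalg.inv(K)@np.array([uv[0],uv[1],1.])
def onz(n,uv,z,state=None):
    o,d=ray(n,uv,state);return o+d*(z-o[2])/d[2]
def tri(a,b):
    (o1,d1),(o2,d2)=a,b
    s=np.linalg.lstsq(np.c_[d1,-d2],o2-o1,rcond=None)[0]
    p=o1+s[0]*d1;q=o2+s[1]*d2;return (p+q)/2,np.linalg.norm(p-q)
def proj(n,X,state=None):
    if n=="wrist":
        m=camera_model(n);T=m["T_tool_cam"];Rw=state["tool_rot"]@T[:3,:3];o=state["tool_rot"]@T[:3,3]+state["ee_pos"]
        p=m["K"]@(Rw.T@(np.array(X)-o))
    else:
        K,R,t=P(n);p=K@(R@np.array(X)+t)
    return p[:2]/p[2]
E
python3 - <<'E'
from h import *
np.set_printoptions(precision=4,suppress=True)
S=dict(bottle=((215,62),(521,66),.06),jar=((340,93),(581,131),.03),beaker=((499,320),(479,288),.0325),vial=((624,364),(529,386),.0375),
 coverdisc=((616,535),(334,499),.010),plate=((408,461),(270,289),.052),padn=((357,310),(409,232),.003),padf=((278,357),(320,216),.003),well=((197,218),(383,110),.055),flask=((373,188),(520,170),.0475),yellow=((498,238),(561,252),.0325),red=((704,484),(470,543),.01))
for k,(a,b,z) in S.items():
    a=np.array(a)/2.7+(120,85)-.3;b=np.array(b)/2.4+(70,110)-.3
    p,e=tri(ray("scene",a),ray("side",b))
    print(k,p,round(e,4),"sc",onz("scene",a,z)[:2],"si",onz("side",b,z)[:2])
E
```

```text
bottle [ 0.4692 -0.3819  0.0559] 0.0039 sc [ 0.4727 -0.3774] si [ 0.4668 -0.3758]
jar [ 0.3659 -0.2588  0.0278] 0.0012 sc [ 0.3664 -0.2579] si [ 0.3661 -0.2538]
beaker [0.4304 0.1157 0.0329] 0.0006 sc [0.4299 0.1154] si [0.4306 0.1155]
vial [0.3593 0.2475 0.0345] 0.0009 sc [0.3603 0.2479] si [0.3593 0.2512]
coverdisc [0.4966 0.3809 0.0043] 0.0018 sc [0.498 0.381] si [0.4952 0.3864]
plate [0.6265 0.1854 0.0486] 0.0012 sc [0.6279 0.1868] si [0.6242 0.1889]
padn [ 0.5378 -0.0116  0.0012] 0.0005 sc [ 0.5386 -0.0107] si [ 0.5369 -0.0093]
padf [ 0.6485 -0.0204  0.002 ] 0.0013 sc [ 0.6483 -0.0204] si [ 0.6482 -0.0181]
well [ 0.6237 -0.2053  0.0542] 0.002 sc [ 0.6248 -0.204 ] si [ 0.6228 -0.205 ]
flask [ 0.4276 -0.1155  0.039 ] 0.0044 sc [ 0.4334 -0.1096] si [ 0.4243 -0.1037]
yellow [0.3571 0.0327 0.0326] 0.0012 sc [0.3565 0.0323] si [0.3575 0.0333]
red [0.3809 0.4006 0.0066] 0.0 sc [0.3825 0.401 ] si [0.3805 0.4033]
```

Emit:
move_arm(commands=[[0.085,0,0,0,0,6.8,0],[0.085,0,0,0,0,6.7,0],[0.085,0.027,0,-0.026,0,0,0],[0.085,0.027,0,-0.026,0,0,0],[0.085,0.027,0,-0.026,0,0,0],[0.085,0.027,0,-0.026,0,0,0],[0.085,0.027,0,-0.026,0,0,0],[0.085,0.027,0,-0.026,0,0,0]])

```text
time: 0.82
ee_pos: [0.2965, -0.4201, 0.2311]
tool_rot: [[0.001, 0.0, -1.0], [1.0, 0.0, 0.001], [0.0, -1.0, -0.0]]
wrist_force: [0.5, -0.1, 0.2]
opening: 1.002
```

Emit:
move_arm(commands=[[0.085,0.026,0,-0.025,0,0,0],[0.085,0.026,0,-0.025,0,0,0],[0.085,0.026,0,-0.025,0,0,0],[0.085,0.026,0,-0.025,0,0,0],[0.085,0,0,0,0,0,0],[0.085,0,0,0,0,0,0]])

```text
time: 1.32
ee_pos: [0.3968, -0.3163, 0.2309]
tool_rot: [[-0.003, -0.001, -1.0], [1.0, 0.001, -0.003], [0.001, -1.0, 0.001]]
wrist_force: [-0.2, 0.1, -0.4]
opening: 0.996
```

```bash
cat > look.py <<'E'
import sys
from h import *
n=sys.argv[1]
s=get_state();f=grab_frame("wrist")[:,:,::-1]
cv2.imwrite(f"pics/{n}.png",f);import pickle;pickle.dump(s,open(f"pics/{n}.pkl","wb"))
np.set_printoptions(precision=4,suppress=True)
print(s["time"],s["ee_pos"],s["opening"],s["wrist_force"]);print(s["tool_rot"])
E
python3 look.py w1
```

```text
1.3167 [ 0.3968 -0.3163  0.2309] 0.9957581036725123 [-0.2192  0.0555 -0.4453]
[[-0.0026 -0.0007 -1.    ]
 [ 1.      0.0006 -0.0026]
 [ 0.0006 -1.      0.0007]]
```

View pics/w1.png

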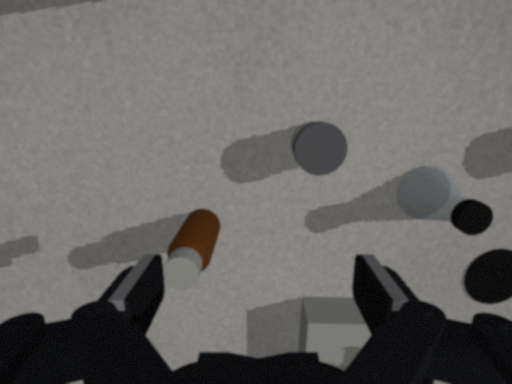

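Run:
```python
from h import *;import pickle
np.set_printoptions(precision=4,suppress=True)
s=pickle.load(open("pics/w1.pkl","rb"))
g=cv2.cvtColor(cv2.imread("pics/w1.png"),cv2.COLOR_BGR2GRAY)
m=(cv2.medianBlur(g,5)[115:185,285:355]<80).astype(np.uint8)
c=max(cv2.findContours(m,0,2)[0],key=cv2.contourArea);e=cv2.fitEllipse(c);print(e)
u=(e[0][0]+285,e[0][1]+115)
print("jar",onz("wrist",u,.06,s));print("bottle",onz("wrist",(184,270),.12,s),"stopper",onz("wrist",(471,217),.095,s),"foot",onz("wrist",(424,192),0.0,s),"padn",onz("wrist",(492,275),.003,s))
```

```text
((33.30498123168945, 32.26726150512695), (50.671630859375, 54.475830078125), 108.89411926269531)
jar [ 0.3639 -0.2593  0.06  ]
bottle [ 0.4633 -0.3817  0.12  ] stopper [ 0.4223 -0.123   0.095 ] foot [ 0.4241 -0.1188 -0.    ] padn [ 0.533  -0.0169  0.003 ]
```

Emit:
move_arm(commands=[[0.085,0.0285,0,0.0162,0,0,0],[0.085,0.0285,0,0.0162,0,0,0],[0.085,0,0.04,0,0,0,0],[0.085,0,0.04,0,0,0,0],[0.085,0,0.04,0,0,0,0],[0.085,0,0.04,0,0,0,0],[0.085,0,0.025,0,0,0,0],[0.085,0,0.018,0,0,0,0]])

```text
time: 2.03
ee_pos: [0.361, -0.261, 0.0249]
tool_rot: [[0.003, -0.004, -1.0], [1.0, 0.001, 0.003], [0.001, -1.0, 0.004]]
wrist_force: [0.8, -1.2, 0.4]
opening: 0.995
```

Emit:
move_arm(commands=[[0.085,0,0,0,0,0,0],[0.03,0,0,0,0,0,0],[0.03,0,0,0,0,0,0],[0.03,0,0,0,0,0,0],[0.03,0,0,0,0,0,0],[0.03,0,0,0,0,0,0],[0.03,0,0,0,0,0,0],[0.03,0,0,0,0,0,0]])

```text
time: 2.7
ee_pos: [0.3649, -0.2614, 0.0308]
tool_rot: [[0.001, 0.004, -1.0], [1.0, -0.002, 0.0], [-0.002, -1.0, -0.004]]
wrist_force: [-0.3, 1.4, 6.8]
opening: 0.59
```

```bash
python3 look.py w2
```

```text
2.7 [ 0.3649 -0.2614  0.0308] 0.5897200897867813 [-0.3244  1.3723  6.833 ]
[[ 0.0005  0.0036 -1.    ]
 [ 1.     -0.0018  0.0005]
 [-0.0018 -1.     -0.0036]]
```

View pics/w2.png

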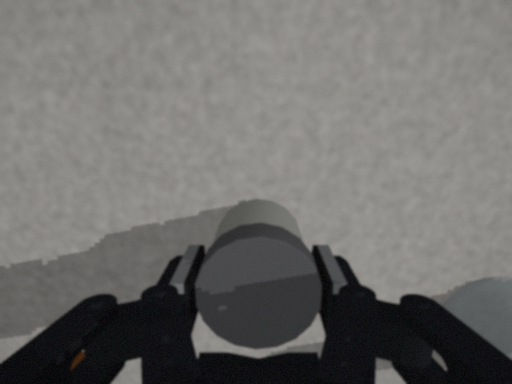

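Run:
```python
from h import *
np.set_printoptions(precision=4,suppress=True)
for n,c0 in(("scene",((252,200),(223,217))),("side",((240,207),(203,200)))):
    g=cv2.cvtColor(cv2.imread(f"pics/{n}0.png"),cv2.COLOR_BGR2GRAY)
    m=(cv2.GaussianBlur(g,(3,3),0)<70).astype(np.uint8)
    for u in c0:
        k,l,st,ct=cv2.connectedComponentsWithStats(m)
        i=l[u[1],u[0]];e=cv2.fitEllipse(max(cv2.findContours((l==i).astype(np.uint8),0,1)[0],key=len));print(n,e[0],ct[i],e[1],onz(n,e[0],.003))
```

```text
scene (251.80870056152344, 199.45603942871094) [251.8099 199.4463] (19.192874908447266, 22.179309844970703) [ 0.5388 -0.0111  0.003 ]
scene (222.33836364746094, 217.01361083984375) [222.3463 217.0078] (20.062803268432617, 22.65618896484375) [ 0.6492 -0.0208  0.003 ]
side (239.91795349121094, 206.75933837890625) [239.9138 206.7557] (14.931934356689453, 27.084972381591797) [ 0.537  -0.0073  0.003 ]
side (203.15493774414062, 200.04473876953125) [203.1463 200.0488] (14.167603492736816, 26.76529312133789) [ 0.6473 -0.0165  0.003 ]
```

Emit:
move_arm(commands=[[0.03,0,-0.03,0,0,0,0],[0.03,0,-0.04,0,0,0,0],[0.03,0,-0.04,0,0,0,0],[0.03,0,-0.03,0,0,0,0],[0.03,0.03,0,-0.02,0,0,0],[0.03,0.03,0,-0.02,0,0,0],[0.03,0.03,0,-0.02,0,0,0],[0.03,0.03,0,-0.02,0,0,0]])

```text
time: 3.42
ee_pos: [0.4443, -0.1393, 0.1691]
tool_rot: [[0.001, 0.002, -1.0], [1.0, 0.001, 0.001], [0.001, -1.0, -0.002]]
wrist_force: [0.9, -0.3, -1.8]
opening: 0.592
```

Emit:
move_arm(commands=[[0.03,0.03,0,-0.02,0,0,0],[0.03,0.03,0,-0.02,0,0,0],[0.03,0.03,0,-0.02,0,0,0],[0.03,0,0,0,0,0,0],[0.03,0,0,0,0,0,0]])

```text
time: 3.83
ee_pos: [0.504, -0.0493, 0.168]
tool_rot: [[-0.002, -0.001, -1.0], [1.0, 0.0, -0.002], [0.0, -1.0, 0.001]]
wrist_force: [0.3, -0.2, -0.5]
opening: 0.593
```

```bash
python3 look.py w3
```

```text
3.8333 [ 0.504  -0.0493  0.168 ] 0.5930423264813202 [ 0.3164 -0.1768 -0.5392]
[[-0.0018 -0.0011 -1.    ]
 [ 1.      0.0001 -0.0018]
 [ 0.0001 -1.      0.0011]]
```

View pics/w3.png

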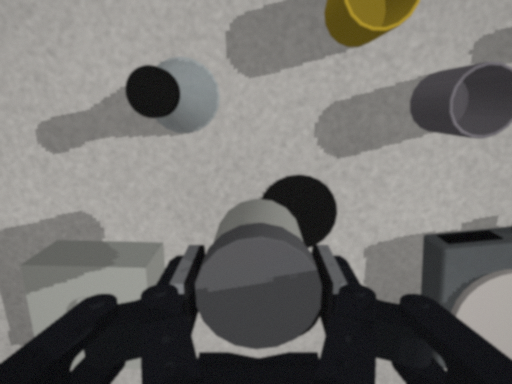

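Run:
```python
from h import *;import pickle
np.set_printoptions(precision=4,suppress=True)
s=pickle.load(open("pics/w3.pkl","rb"))
for u in((336,208),(299,175.5),(299,212)):print(onz("wrist",u,.003,s))
print("beaker rim",onz("wrist",(485,100),.065,s))
```

```text
[0.5306 0.0275 0.003 ]
[ 0.4976 -0.0107  0.003 ]
[ 0.5349 -0.0093  0.003 ]
beaker rim [0.4283 0.1141 0.065 ]
```

Emit:
move_arm(commands=[[0.03,0.019,0,-0.0165,0,0,0],[0.03,0.019,0,-0.0165,0,0,0],[0.03,0,0.035,0,0,0,0],[0.03,0,0.035,0,0,0,0],[0.03,0,0.035,0,0,0,0],[0.03,0,0.016,0,0,0,0],[0.03,0,0.008,0,0,0,0],[0.03,0,0,0,0,0,0]])

```text
time: 4.55
ee_pos: [0.5355, -0.0139, 0.0379]
tool_rot: [[0.002, -0.003, -1.0], [1.0, -0.001, 0.002], [-0.001, -1.0, 0.003]]
wrist_force: [-0.4, -0.4, -0.6]
opening: 0.588
```

Emit:
move_arm(commands=[[0.03,0,0,0,0,0,0],[0.03,0,0,0,0,0,0]])

```text
time: 4.72
ee_pos: [0.5379, -0.013, 0.0417]
tool_rot: [[0.001, 0.004, -1.0], [1.0, 0.001, 0.001], [0.001, -1.0, -0.004]]
wrist_force: [1.0, -0.1, -0.6]
opening: 0.589
```

Emit:
move_arm(commands=[[0.03,0,0.003,0,0,0,0],[0.03,0,0.002,0,0,0,0],[0.03,0,0,0,0,0,0],[0.03,0,0,0,0,0,0]])

```text
time: 5.05
ee_pos: [0.5367, -0.0128, 0.0345]
tool_rot: [[0.001, 0.0, -1.0], [1.0, 0.0, 0.001], [0.0, -1.0, -0.0]]
wrist_force: [0.8, -0.6, -0.1]
opening: 0.589
```

Emit:
move_arm(commands=[[0.03,0,0.002,0,0,0,0],[0.03,0,0,0,0,0,0],[0.03,0,0,0,0,0,0]])

```text
time: 5.3
ee_pos: [0.5372, -0.0128, 0.0339]
tool_rot: [[0.0, 0.001, -1.0], [1.0, -0.0, 0.0], [-0.0, -1.0, -0.001]]
wrist_force: [-3.6, -0.1, 6.3]
opening: 0.593
```

Emit:
move_arm(commands=[[0.085,0,0,0,0,0,0],[0.085,0,0,0,0,0,0],[0.085,0,0,0,0,0,0],[0.085,0,-0.02,0,0,0,0],[0.085,0,-0.04,0,0,0,0],[0.085,0,-0.04,0,0,0,0],[0.085,0,-0.04,0,0,0,0],[0.085,0,-0.04,0,0,0,0]])

```text
time: 5.97
ee_pos: [0.5363, -0.013, 0.2141]
tool_rot: [[0.001, -0.0, -1.0], [1.0, -0.0, 0.001], [-0.0, -1.0, 0.0]]
wrist_force: [1.4, -0.4, -0.4]
opening: 0.995
```

Emit:
move_arm(commands=[[0.085,0,-0.025,0,0,0,0],[0.085,0,0,0,0,0,0],[0.085,0,0,0,0,0,0]])

```text
time: 6.22
ee_pos: [0.5373, -0.0126, 0.2391]
tool_rot: [[0.001, 0.003, -1.0], [1.0, 0.001, 0.001], [0.001, -1.0, -0.003]]
wrist_force: [0.1, -0.8, -0.7]
opening: 0.999
```

```bash
python3 look.py w4
```

```text
6.2167 [ 0.5373 -0.0126  0.2391] 0.9985339482784655 [ 0.0523 -0.8055 -0.697 ]
[[ 0.0009  0.0032 -1.    ]
 [ 1.      0.0012  0.0009]
 [ 0.0012 -1.     -0.0032]]
```

View pics/w4.png

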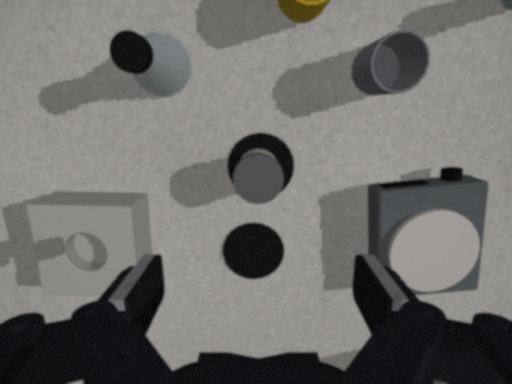

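The jar stands on the near pad (lid at (258,177), pad at (261,164)). The far pad (253,250), well (86,251), plate (434,250) and beaker rim (399,62) are all in view.

Run:
```python
from h import *;import pickle
np.set_printoptions(precision=4,suppress=True)
s=pickle.load(open("pics/w4.pkl","rb"))
im=cv2.imread("pics/w4.png");g=cv2.medianBlur(cv2.cvtColor(im,cv2.COLOR_BGR2GRAY),3)
def fit(mask,box,z,n):
    x0,x1,y0,y1=box;c=max(cv2.findContours(mask[y0:y1,x0:x1].astype(np.uint8),0,1)[0],key=cv2.contourArea)
    e=cv2.fitEllipse(c);u=(e[0][0]+x0,e[0][1]+y0);print(n,np.array(u),e[1],onz("wrist",u,z,s))
fit(g<45,(215,295,215,285),.003,"far")
fit(g>140,(380,490,200,300),.052,"plate")
fit((g<90)&(g>45),(230,288,150,210),.06,"jarlid")
for u in((228,161),(294,163)):print("padn edge",onz("wrist",u,.003,s))
print("padn top",onz("wrist",(261,133),.003,s))
print("well",onz("wrist",(86,251),.055,s),"beaker",onz("wrist",(399.5,62),.065,s), "flask foot",onz("wrist",(162,65),0,s))
```

```text
far [252.8188 250.3722] (52.786041259765625, 58.05248260498047) [ 0.645  -0.0202  0.003 ]
plate [434.7224 250.3044] (75.21353149414062, 89.20733642578125) [0.6217 0.1835 0.052 ]
jarlid [258.1538 176.374 ] (51.117252349853516, 52.56520462036133) [ 0.5357 -0.0134  0.06  ]
padn edge [ 0.5297 -0.0489  0.003 ]
padn edge [0.5321 0.029  0.003 ]
padn top [ 0.4973 -0.0101  0.003 ]
well [ 0.6209 -0.2037  0.055 ] beaker [0.4288 0.1147 0.065 ] flask foot [ 0.4244 -0.1186  0.    ]
```

Emit:
move_arm(commands=[[0.085,-0.041,0,0.008,0,0,0],[0.085,-0.041,0,0.008,0,0,0],[0.085,-0.041,0,0.008,0,0,0],[0.085,-0.041,0,0.008,0,0,0],[0.085,-0.041,0,0.008,0,0,0],[0.085,-0.041,0,0.008,0,0,0],[0.085,-0.041,0,0.008,0,0,0],[0.085,-0.041,0,0.008,0,0,0]])

```text
time: 6.93
ee_pos: [0.4713, -0.3416, 0.2353]
tool_rot: [[0.001, -0.003, -1.0], [1.0, 0.001, 0.001], [0.001, -1.0, 0.003]]
wrist_force: [1.3, 0.9, 0.3]
opening: 0.996
```

Emit:
move_arm(commands=[[0.085,-0.04,0,0.008,0,0,0],[0.085,0,0.04,0,0,0,0],[0.085,0,0.02,0,0,0,0],[0.085,0,0,0,0,0,0],[0.085,0,0,0,0,0,0]])

```text
time: 7.35
ee_pos: [0.4634, -0.3797, 0.175]
tool_rot: [[0.001, -0.005, -1.0], [1.0, 0.002, 0.001], [0.002, -1.0, 0.005]]
wrist_force: [-0.5, -0.1, 1.0]
opening: 0.996
```

```bash
python3 look.py w5
```

```text
7.35 [ 0.4634 -0.3797  0.175 ] 0.9957182849885055 [-0.4605 -0.0835  1.    ]
[[ 0.001  -0.0048 -1.    ]
 [ 1.      0.0016  0.001 ]
 [ 0.0016 -1.      0.0048]]
```

View pics/w5.png

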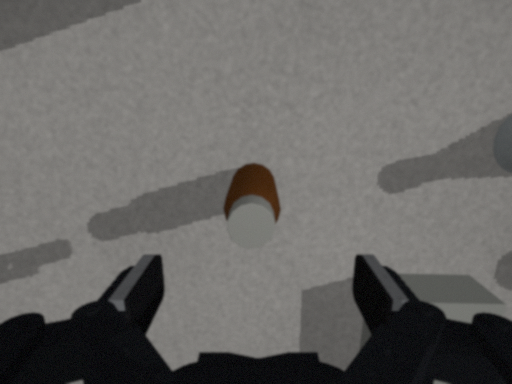

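Run:
```python
from h import *;import pickle
s=pickle.load(open("pics/w5.pkl","rb"))
print(onz("wrist",(251,222),.12,s))
```

```text
[ 0.46430088 -0.38519241  0.12      ]
```

Emit:
move_arm(commands=[[0.085,-0.004,0.02,0,0,0,0],[0.085,0,0.04,0,0,0,0],[0.085,0,0.035,0,0,0,0],[0.085,0,0.018,0,0,0,0],[0.085,0,0.007,0,0,0,0],[0.085,0,0,0,0,0,0],[0.085,0,0,0,0,0,0]])

```text
time: 7.98
ee_pos: [0.4658, -0.3845, 0.06]
tool_rot: [[-0.0, 0.003, -1.0], [1.0, -0.002, -0.0], [-0.002, -1.0, -0.003]]
wrist_force: [-0.4, 0.6, 0.3]
opening: 0.998
```

Emit:
move_arm(commands=[[0.03,0,0,0,0,0,0],[0.03,0,0,0,0,0,0],[0.03,0,0,0,0,0,0],[0.03,0,0,0,0,0,0],[0.03,0,0,0,0,0,0],[0.03,0,0,0,0,0,0],[0.03,0,0,0,0,0,0],[0.03,0,0,0,0,0,0]])

```text
time: 8.65
ee_pos: [0.4653, -0.3846, 0.059]
tool_rot: [[0.001, 0.002, -1.0], [1.0, -0.002, 0.001], [-0.002, -1.0, -0.002]]
wrist_force: [-0.2, -1.1, 5.8]
opening: 0.502
```

```bash
python3 look.py w6
```

```text
8.65 [ 0.4653 -0.3846  0.059 ] 0.501890065142059 [-0.1963 -1.071   5.8368]
[[ 0.0006  0.0022 -1.    ]
 [ 1.     -0.0017  0.0006]
 [-0.0017 -1.     -0.0022]]
```

View pics/w6.png

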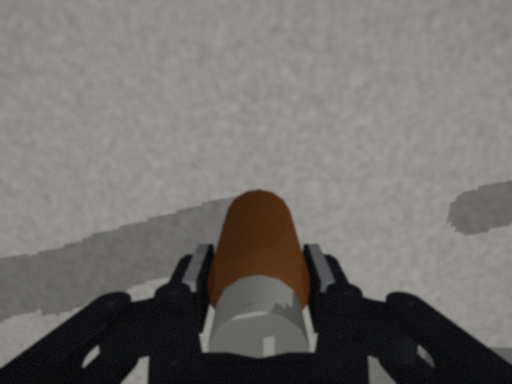

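Emit:
move_arm(commands=[[0.03,0,-0.03,0,0,0,0],[0.03,0,-0.04,0,0,0,0],[0.03,0,-0.04,0,0,0,0],[0.03,0.0365,0,-0.018,0,0,0],[0.03,0.0365,0,-0.018,0,0,0],[0.03,0.0365,0,-0.018,0,0,0],[0.03,0.0365,0,-0.018,0,0,0],[0.03,0.0365,0,-0.018,0,0,0]])

```text
time: 9.37
ee_pos: [0.5547, -0.1995, 0.1666]
tool_rot: [[0.001, -0.001, -1.0], [1.0, 0.001, 0.001], [0.001, -1.0, 0.001]]
wrist_force: [2.0, -1.6, -1.0]
opening: 0.498
```

Emit:
move_arm(commands=[[0.03,0.0365,0,-0.018,0,0,0],[0.03,0.0365,0,-0.018,0,0,0],[0.03,0.0365,0,-0.018,0,0,0],[0.03,0.0365,0,-0.018,0,0,0],[0.03,0.0365,0,-0.018,0,0,0],[0.03,0,0,0,0,0,0],[0.03,0,0,0,0,0,0],[0.03,0,0,0,0,0,0]])

```text
time: 10.03
ee_pos: [0.6444, -0.0189, 0.1663]
tool_rot: [[0.0, -0.002, -1.0], [1.0, -0.0, 0.0], [-0.0, -1.0, 0.002]]
wrist_force: [-0.3, 0.7, -1.5]
opening: 0.495
```

Emit:
move_arm(commands=[[0.03,0,0.03,-0.001,0,0,0],[0.03,0,0.035,0,0,0,0],[0.03,0,0.02,0,0,0,0],[0.03,0,0.01,0,0,0,0],[0.03,0,0.004,0,0,0,0],[0.03,0,0,0,0,0,0],[0.03,0,0,0,0,0,0],[0.03,0,0,0,0,0,0]])

```text
time: 10.7
ee_pos: [0.6469, -0.0193, 0.0707]
tool_rot: [[0.001, 0.003, -1.0], [1.0, 0.0, 0.001], [0.0, -1.0, -0.003]]
wrist_force: [0.2, 0.5, -1.3]
opening: 0.494
```

Emit:
move_arm(commands=[[0.03,0,0.002,0,0,0,0],[0.03,0,0.0,0,0,0,0],[0.03,0,0,0,0,0,0],[0.03,0,0,0,0,0,0]])

```text
time: 11.03
ee_pos: [0.6459, -0.019, 0.0666]
tool_rot: [[0.001, 0.0, -1.0], [1.0, 0.0, 0.001], [0.0, -1.0, -0.0]]
wrist_force: [-0.4, 0.6, -2.3]
opening: 0.496
```

Emit:
move_arm(commands=[[0.03,0,0.003,0,0,0,0],[0.03,0,0.0,0,0,0,0],[0.03,0,0,0,0,0,0],[0.03,0,0,0,0,0,0]])

```text
time: 11.37
ee_pos: [0.6458, -0.0191, 0.0632]
tool_rot: [[0.001, -0.0, -1.0], [1.0, -0.0, 0.001], [-0.0, -1.0, 0.0]]
wrist_force: [0.4, -0.5, -1.4]
opening: 0.494
```

Emit:
move_arm(commands=[[0.03,0,0.0015,0,0,0,0],[0.03,0,0.0,0,0,0,0],[0.03,0,0,0,0,0,0],[0.03,0,0,0,0,0,0]])

```text
time: 11.7
ee_pos: [0.646, -0.0191, 0.0621]
tool_rot: [[0.001, 0.0, -1.0], [1.0, -0.0, 0.001], [-0.0, -1.0, -0.0]]
wrist_force: [1.4, 0.2, -0.1]
opening: 0.493
```

Emit:
move_arm(commands=[[0.03,0,0.001,0,0,0,0],[0.03,0,0.0,0,0,0,0],[0.085,0,0,0,0,0,0],[0.085,0,0,0,0,0,0],[0.085,0,0,0,0,0,0],[0.085,0,0,0,0,0,0],[0.085,0,-0.03,0,0,0,0],[0.085,0,-0.04,0,0,0,0]])

```text
time: 12.37
ee_pos: [0.6433, -0.0192, 0.1264]
tool_rot: [[0.001, -0.009, -1.0], [1.0, -0.001, 0.001], [-0.001, -1.0, 0.009]]
wrist_force: [2.2, 0.5, -0.2]
opening: 0.992
```

Emit:
move_arm(commands=[[0.085,0,-0.04,0,0,0,0],[0.085,0,-0.04,0,0,0,0],[0.085,0,0,0,0,0,0],[0.085,0.034,0,0.038,0,0,0],[0.085,0.0,0,0.04,0,0,0],[0.085,0,0,0,0,0,0],[0.085,0,0,0,0,0,0],[0.085,0,0,0,0,0,0]])

```text
time: 13.03
ee_pos: [0.5751, 0.0088, 0.2114]
tool_rot: [[0.001, 0.001, -1.0], [1.0, 0.0, 0.001], [0.0, -1.0, -0.001]]
wrist_force: [0.5, 0.7, 0.4]
opening: 0.989
```

```bash
python3 look.py w7
```

```text
13.0333 [0.5751 0.0088 0.2114] 0.9892683857535554 [0.4947 0.6575 0.3978]
[[ 0.0005  0.0014 -1.    ]
 [ 1.      0.0004  0.0005]
 [ 0.0004 -1.     -0.0014]]
```

View pics/w7.png

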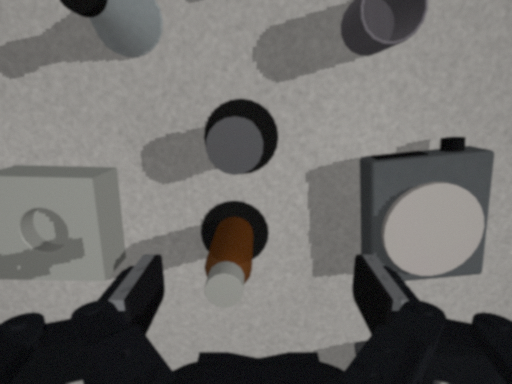

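Run:
```python
from h import *;import pickle
s=pickle.load(open("pics/w7.pkl","rb"))
print("bottle",onz("wrist",(225,284),.12,s),"jar",onz("wrist",(235,145),.06,s),"beaker",onz("wrist",(393,11),.065,s),"plate",onz("wrist",(434,229),.052,s))
```

```text
bottle [ 0.64377041 -0.01917504  0.12      ] jar [ 0.53817603 -0.01298217  0.06      ] beaker [0.43194218 0.11494871 0.065     ] plate [0.62252218 0.18380908 0.052     ]
```

Emit:
move_arm(commands=[[0.085,0.021,0,0.029,0,0,0],[0.085,0.021,0,0.029,0,0,0],[0.085,0.021,0,0.029,0,0,0],[0.085,0.021,0,0.029,0,0,0],[0.085,0.021,0,0.029,0,0,0],[0.085,0,0.0,0,0,0,0],[0.085,0,0,0,0,0,0],[0.085,0,0,0,0,0,0]])

```text
time: 13.75
ee_pos: [0.4306, 0.1142, 0.2111]
tool_rot: [[0.001, 0.0, -1.0], [1.0, 0.0, 0.001], [0.0, -1.0, -0.0]]
wrist_force: [-0.0, 0.3, 0.1]
opening: 0.994
```

```bash
python3 look.py w8
```

```text
13.75 [0.4306 0.1142 0.2111] 0.9939521038428729 [-0.0393  0.3358  0.1423]
[[ 0.0006  0.0002 -1.    ]
 [ 1.      0.0001  0.0006]
 [ 0.0001 -1.     -0.0002]]
```

View pics/w8.png

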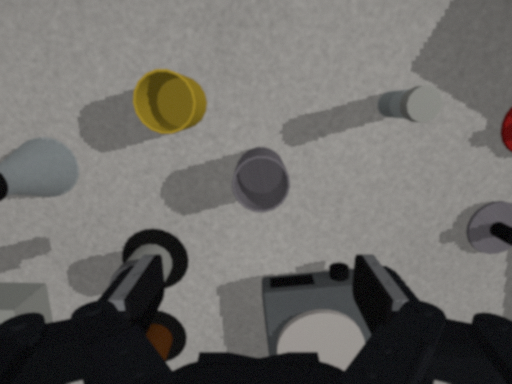

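Run:
```python
from h import *;import pickle
s=pickle.load(open("pics/w8.pkl","rb"))
print("beaker",onz("wrist",(262.5,181),.065,s),"vial",onz("wrist",(423,104),.075,s),"cover disc",onz("wrist",(499,227),.01,s))
```

```text
beaker [0.42559723 0.11717574 0.065     ] vial [0.35809552 0.24932946 0.075     ] cover disc [0.49184415 0.38674424 0.01      ]
```

Emit:
move_arm(commands=[[0.085,0,0.035,0,0,0,0],[0.085,0,0.04,0,0,0,0],[0.085,0,0.04,0,0,0,0],[0.085,0,0.04,0,0,0,0],[0.085,0,0.025,0,0,0,0],[0.085,0,0.01,0,0,0,0],[0.085,0,0,0,0,0,0],[0.085,0,0,0,0,0,0]])

```text
time: 14.47
ee_pos: [0.431, 0.1135, 0.0219]
tool_rot: [[0.002, 0.001, -1.0], [1.0, -0.001, 0.002], [-0.001, -1.0, -0.001]]
wrist_force: [-0.6, 0.4, 1.4]
opening: 0.997
```

Emit:
move_arm(commands=[[0.03,0,0,0,0,0,0],[0.03,0,0,0,0,0,0],[0.03,0,0,0,0,0,0],[0.03,0,0,0,0,0,0],[0.03,0,0,0,0,0,0],[0.03,0,0,0,0,0,0],[0.03,0,0,0,0,0,0]])

```text
time: 15.05
ee_pos: [0.4314, 0.1148, 0.0232]
tool_rot: [[0.0, 0.004, -1.0], [1.0, 0.002, 0.0], [0.002, -1.0, -0.004]]
wrist_force: [0.3, 1.3, 6.1]
opening: 0.626
```

```bash
python3 look.py w9
```

```text
15.05 [0.4314 0.1148 0.0232] 0.6261720423214143 [0.2696 1.3138 6.1018]
[[ 0.0003  0.004  -1.    ]
 [ 1.      0.002   0.0003]
 [ 0.002  -1.     -0.004 ]]
```

View pics/w9.png

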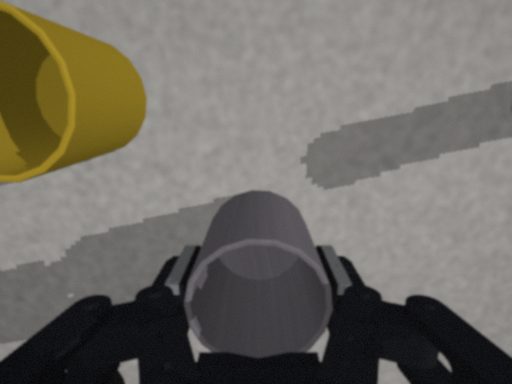

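Run:
```python
from h import *;import pickle
s=pickle.load(open("pics/w9.pkl","rb"))
for u in ((259,240),(187,297),(332,297)):print(onz("wrist",u,.065,s))
```

```text
[0.40295207 0.11403792 0.065     ]
[0.4249372  0.08843508 0.065     ]
[0.42496467 0.1400693  0.065     ]
```

Emit:
move_arm(commands=[[0.03,0,-0.03,0,0,0,0],[0.03,0,-0.04,0,0,0,0],[0.03,0,-0.04,0,0,0,0],[0.03,0.01,0,-0.032,0,0,0],[0.03,0.012,0,-0.032,0,0,0],[0.03,0.012,0,-0.032,0,0,0],[0.03,0.012,0,-0.032,0,0,0],[0.03,0.012,0,-0.032,0,0,0]])

```text
time: 15.77
ee_pos: [0.5913, 0.1723, 0.1307]
tool_rot: [[0.001, -0.0, -1.0], [1.0, 0.0, 0.001], [0.0, -1.0, 0.0]]
wrist_force: [0.9, 0.7, -1.3]
opening: 0.629
```

Emit:
move_arm(commands=[[0.03,0.012,0,-0.032,0,0,0],[0.03,0,0,0,0,0,0],[0.03,0,0,0,0,0,0],[0.03,0,0,0,0,0,0]])

```text
time: 16.1
ee_pos: [0.6217, 0.1836, 0.1302]
tool_rot: [[0.001, -0.001, -1.0], [1.0, -0.0, 0.001], [-0.0, -1.0, 0.001]]
wrist_force: [-0.7, -0.8, -0.6]
opening: 0.627
```

```bash
python3 look.py w10
```

```text
16.1 [0.6217 0.1836 0.1302] 0.6267772269536145 [-0.7406 -0.7794 -0.638 ]
[[ 0.0009 -0.0012 -1.    ]
 [ 1.     -0.0005  0.0009]
 [-0.0005 -1.      0.0012]]
```

View pics/w10.png

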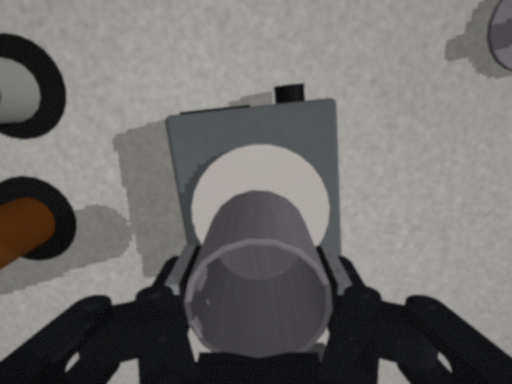

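Run:
```python
from h import *;import pickle
s=pickle.load(open("pics/w10.pkl","rb"))
for u in ((261,143.5),(191,208),(330,208)):print(onz("wrist",u,.052,s))
```

```text
[0.57479327 0.18457208 0.052     ]
[0.62065207 0.13446093 0.052     ]
[0.62064083 0.23415473 0.052     ]
```

Emit:
move_arm(commands=[[0.03,0.0005,0,-0.004,0,0,0],[0.03,0,0.025,0,0,0,0],[0.03,0,0.015,0,0,0,0],[0.03,0,0.008,0,0,0,0],[0.03,0,0.003,0,0,0,0],[0.03,0,0,0,0,0,0],[0.03,0,0,0,0,0,0],[0.03,0,0,0,0,0,0]])

```text
time: 16.82
ee_pos: [0.6266, 0.1845, 0.0816]
tool_rot: [[0.001, 0.002, -1.0], [1.0, 0.001, 0.001], [0.001, -1.0, -0.002]]
wrist_force: [-0.4, -0.3, -1.5]
opening: 0.626
```

Emit:
move_arm(commands=[[0.03,0,0.002,0,0,0,0],[0.03,0,0.0,0,0,0,0],[0.03,0,0,0,0,0,0],[0.03,0,0,0,0,0,0]])

```text
time: 17.15
ee_pos: [0.626, 0.1842, 0.0779]
tool_rot: [[0.001, 0.0, -1.0], [1.0, 0.0, 0.001], [0.0, -1.0, -0.0]]
wrist_force: [-0.5, -0.5, -1.2]
opening: 0.624
```

Emit:
move_arm(commands=[[0.03,0,0.002,0,0,0,0],[0.03,0,0.0,0,0,0,0],[0.03,0,0,0,0,0,0],[0.03,0,0,0,0,0,0]])

```text
time: 17.48
ee_pos: [0.6259, 0.1842, 0.0757]
tool_rot: [[0.001, -0.0, -1.0], [1.0, 0.0, 0.001], [0.0, -1.0, 0.0]]
wrist_force: [0.1, -0.6, -1.2]
opening: 0.627
```

Emit:
move_arm(commands=[[0.03,0,0.0015,0,0,0,0],[0.03,0,0.0,0,0,0,0],[0.03,0,0,0,0,0,0],[0.03,0,0,0,0,0,0]])

```text
time: 17.82
ee_pos: [0.6262, 0.1843, 0.0753]
tool_rot: [[0.001, 0.001, -1.0], [1.0, 0.0, 0.001], [0.0, -1.0, -0.001]]
wrist_force: [-3.2, -0.0, 5.0]
opening: 0.626
```

Contact made (5 N). I'll release and rise, then look at the seat.

Emit:
move_arm(commands=[[0.085,0,0,0,0,0,0],[0.085,0,0,0,0,0,0],[0.085,0,0,0,0,0,0],[0.085,0,0,0,0,0,0],[0.085,0,-0.03,0,0,0,0],[0.085,0,-0.04,0,0,0,0],[0.085,0,-0.04,0,0,0,0],[0.085,0,-0.02,0,0,0,0]])

```text
time: 18.48
ee_pos: [0.6273, 0.1841, 0.2104]
tool_rot: [[0.001, 0.007, -1.0], [1.0, 0.002, 0.001], [0.002, -1.0, -0.007]]
wrist_force: [-0.4, 0.4, 1.3]
opening: 0.998
```

Emit:
move_arm(commands=[[0.085,0,0,0.035,0,0,0],[0.085,0,0,0.035,0,0,0],[0.085,0,0,0,0,0,0],[0.085,0,0,0,0,0,0],[0.085,0,0,0,0,0,0]])

```text
time: 18.9
ee_pos: [0.5561, 0.1844, 0.2047]
tool_rot: [[0.0, 0.001, -1.0], [1.0, 0.001, 0.0], [0.001, -1.0, -0.001]]
wrist_force: [1.2, -0.3, -0.2]
opening: 0.998
```

```bash
python3 look.py w11
```

```text
18.9 [0.5561 0.1844 0.2047] 0.9979065115224446 [ 1.2136 -0.256  -0.1932]
[[ 0.0004  0.0008 -1.    ]
 [ 1.      0.0005  0.0004]
 [ 0.0005 -1.     -0.0008]]
```

View pics/w11.png

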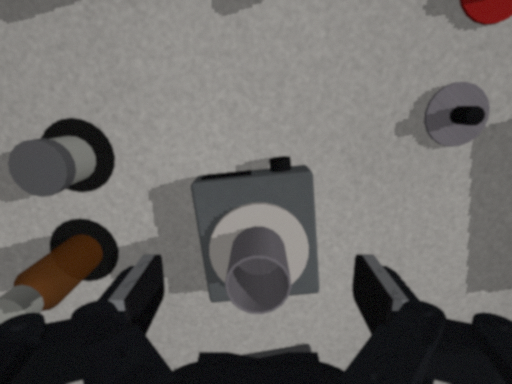

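Run:
```python
from h import *;import pickle
s=pickle.load(open("pics/w11.pkl","rb"))
for n,u,z in(("rim L",(227.5,282),.117),("rim R",(289,282),.117),("rim top",(258,257.5),.117),("plate L",(208,252),.052),("plate R",(308,250),.052),("cover",(457.5,114),.01),("knobtop",(473,115),.038)):print(n,onz("wrist",u,z,s))
```

```text
rim L [0.62072107 0.15891193 0.117     ]
rim R [0.62070654 0.20828141 0.117     ]
rim top [0.59906685 0.18339219 0.117     ]
plate L [0.6254987  0.13339423 0.052     ]
plate R [0.62328627 0.23328101 0.052     ]
cover [0.49321754 0.38449948 0.01      ]
knobtop [0.49335356 0.38229333 0.038     ]
```

Emit:
move_arm(commands=[[0.085,0.038,0,0.0125,0,0,0],[0.085,0.038,0,0.0125,0,0,0],[0.085,0.038,0,0.0125,0,0,0],[0.085,0.038,0,0.0125,0,0,0],[0.06,0.038,0,0.0125,0,0,0],[0.06,0.009,0.035,0,0,0,0],[0.06,0,0.035,0,0,0,0],[0.06,0,0,0,0,0,0]])

```text
time: 19.62
ee_pos: [0.4907, 0.3822, 0.1248]
tool_rot: [[0.0, -0.011, -1.0], [1.0, -0.009, 0.0], [-0.009, -1.0, 0.011]]
wrist_force: [-0.8, -0.7, -3.0]
opening: 0.703
```

Emit:
move_arm(commands=[[0.06,0,0,0,0,0,0],[0.06,0,0,0,0,0,0],[0.06,0,0,0,0,0,0]])

```text
time: 19.87
ee_pos: [0.4952, 0.3836, 0.1377]
tool_rot: [[0.002, 0.003, -1.0], [1.0, 0.003, 0.002], [0.003, -1.0, -0.003]]
wrist_force: [-0.5, 0.5, 1.0]
opening: 0.705
```

```bash
python3 look.py w12
```

```text
19.8667 [0.4952 0.3836 0.1377] 0.7047884783578764 [-0.4668  0.4643  0.9605]
[[ 0.0018  0.0034 -1.    ]
 [ 1.      0.0029  0.0018]
 [ 0.0029 -1.     -0.0034]]
```

View pics/w12.png

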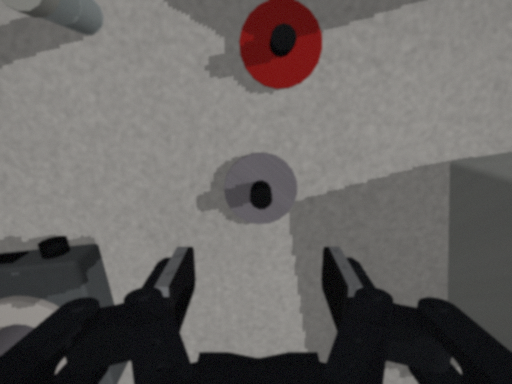

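Run:
```python
from h import *;import pickle
s=pickle.load(open("pics/w12.pkl","rb"))
for n,u,z in(("disc",(261,187.5),.01),("knob",(261,198),.038),("box",(449,250),.0),("box",(449,250),.15)):print(n,onz("wrist",u,z,s))
```

```text
disc [0.49211055 0.38547513 0.01      ]
knob [0.49337143 0.38516675 0.038     ]
box [0.55616058 0.56407436 0.        ]
box [0.48472186 0.46668823 0.15      ]
```

Run:
```python
from h import *
print(tri(ray("scene",(405,317)),ray("side",(184,362))))
print(tri(ray("scene",(360,379)),ray("side",(46,357))))
```

```text
(array([0.47722132, 0.55003598, 0.10001323]), np.float64(0.00864015144399932))
(array([0.67868937, 0.5843758 , 0.09849248]), np.float64(0.002320096054511153))
```

Emit:
move_arm(commands=[[0.06,0.001,0.03,0.0015,0,0,0],[0.05,0,0.035,0,0,0,0],[0.05,0,0.025,0,0,0,0],[0.05,0,0.015,0,0,0,0],[0.05,0,0.01,0,0,0,0],[0.05,0,0,0,0,0,0],[0.05,0,0,0,0,0,0],[0.05,0,0,0,0,0,0]])

```text
time: 20.58
ee_pos: [0.4932, 0.3852, 0.0218]
tool_rot: [[0.001, 0.002, -1.0], [1.0, 0.003, 0.001], [0.003, -1.0, -0.002]]
wrist_force: [-0.8, 0.4, 0.2]
opening: 0.585
```

```bash
python3 look.py w13
```

```text
20.5833 [0.4932 0.3852 0.0218] 0.5853861856019071 [-0.7564  0.3922  0.2453]
[[ 0.0008  0.0025 -1.    ]
 [ 1.      0.0025  0.0008]
 [ 0.0025 -1.     -0.0025]]
```

View pics/w13.png

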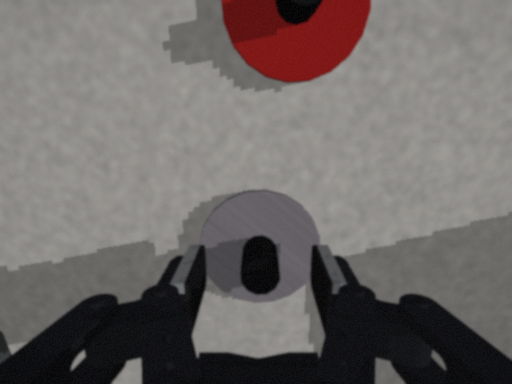

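Emit:
move_arm(commands=[[0.05,0,0.005,0,0,0,0],[0.05,0,0,0,0,0,0],[0.0,0,0,0,0,0,0],[0.0,0,0,0,0,0,0],[0.0,0,0,0,0,0,0],[0.0,0,0,0,0,0,0],[0.0,0,0,0,0,0,0],[0.0,0,0,0,0,0,0]])

```text
time: 21.3
ee_pos: [0.4923, 0.3845, 0.0147]
tool_rot: [[0.001, 0.0, -1.0], [1.0, 0.001, 0.001], [0.001, -1.0, -0.0]]
wrist_force: [0.1, -0.2, 2.2]
opening: 0.186
```

Emit:
move_arm(commands=[[0.0,0,0,0,0,0,0],[0.0,0,0,0,0,0,0]])

```text
time: 21.47
ee_pos: [0.4923, 0.3845, 0.0147]
tool_rot: [[0.001, 0.0, -1.0], [1.0, 0.001, 0.001], [0.001, -1.0, -0.0]]
wrist_force: [-0.6, -0.2, 2.7]
opening: 0.188
```

```bash
python3 look.py w14
```

```text
21.4667 [0.4923 0.3845 0.0147] 0.18764796630148134 [-0.5567 -0.1897  2.6733]
[[ 0.0007  0.0005 -1.    ]
 [ 1.      0.0005  0.0007]
 [ 0.0005 -1.     -0.0005]]
```

View pics/w14.png

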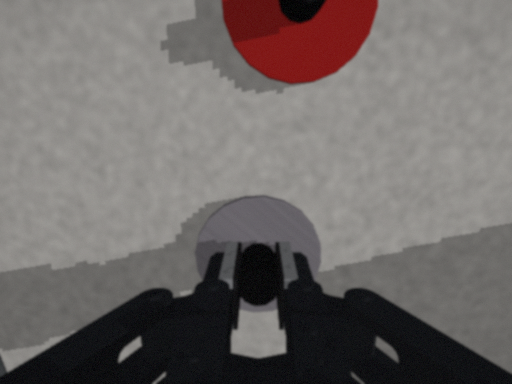

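Run:
```python
from h import *;import pickle
s=pickle.load(open("pics/w14.pkl","rb"))
for u in((258,195),(195,250),(321,250)):print(onz("wrist",u,.01,s))
```

```text
[0.46128019 0.38351417 0.01      ]
[0.48968009 0.35216602 0.01      ]
[0.48967984 0.41485479 0.01      ]
```

Emit:
move_arm(commands=[[0.0,0,-0.03,0,0,0,0],[0.0,0,-0.04,0,0,0,0],[0.0,0,-0.04,0,0,0,0],[0.0,0,-0.04,0,0,0,0],[0.0,0,0,0,0,0,0],[0.0,0,0,0,0,0,0],[0.0,0,0,0,0,0,0]])

```text
time: 22.1
ee_pos: [0.4916, 0.3842, 0.1632]
tool_rot: [[0.001, -0.002, -1.0], [1.0, -0.0, 0.001], [-0.0, -1.0, 0.002]]
wrist_force: [-0.2, 0.6, -1.6]
opening: 0.19
```

Emit:
move_arm(commands=[[0.0,-0.0286,0,-0.0189,0,0,0],[0.0,-0.0286,0,-0.0189,0,0,0],[0.0,-0.0286,0,-0.0189,0,0,0],[0.0,-0.0286,0,-0.0189,0,0,0],[0.0,-0.0286,0,-0.0189,0,0,0],[0.0,-0.0286,0,-0.0095,0,0,0],[0,0,0,0,0,0,0],[0.0,0,0,0,0,0,0]])

```text
time: 22.77
ee_pos: [0.5957, 0.2107, 0.1617]
tool_rot: [[0.004, -0.004, -1.0], [1.0, -0.002, 0.004], [-0.002, -1.0, 0.003]]
wrist_force: [0.1, 0.2, -0.4]
opening: 0.188
```

```bash
python3 look.py w15
```

```text
22.7667 [0.5957 0.2107 0.1617] 0.18782088958734117 [ 0.0922  0.2407 -0.4499]
[[ 0.0037 -0.0035 -1.    ]
 [ 1.     -0.0018  0.0037]
 [-0.0018 -1.      0.0035]]
```

View pics/w15.png

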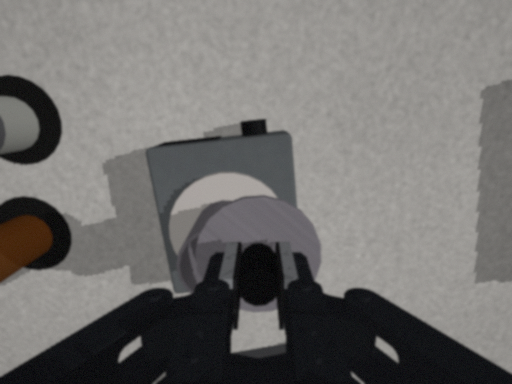

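Emit:
move_arm(commands=[[0.0,-0.013,0,-0.014,0,0,0],[0.0,-0.013,0,-0.014,0,0,0],[0.0,0,0,0,0,0,0],[0.0,0,0,0,0,0,0],[0.0,0,0,0,0,0,0]])

```text
time: 23.23
ee_pos: [0.6232, 0.1876, 0.1634]
tool_rot: [[-0.0, -0.001, -1.0], [1.0, -0.0, -0.0], [-0.0, -1.0, 0.001]]
wrist_force: [-0.1, -0.2, -0.8]
opening: 0.186
```

```bash
python3 look.py w16; python3 -c "
from station import *;import cv2
cv2.imwrite('pics/s16.png',cv2.resize(grab_frame('side')[150:330,90:320,::-1],None,fx=3,fy=3))
cv2.imwrite('pics/sc16.png',cv2.resize(grab_frame('scene')[180:320,180:360,::-1],None,fx=4,fy=4))"
```

```text
23.2333 [0.6232 0.1876 0.1634] 0.18603683201406837 [-0.1358 -0.1915 -0.79  ]
[[-0.0002 -0.0014 -1.    ]
 [ 1.     -0.0003 -0.0002]
 [-0.0003 -1.      0.0014]]
```

View pics/s16.png

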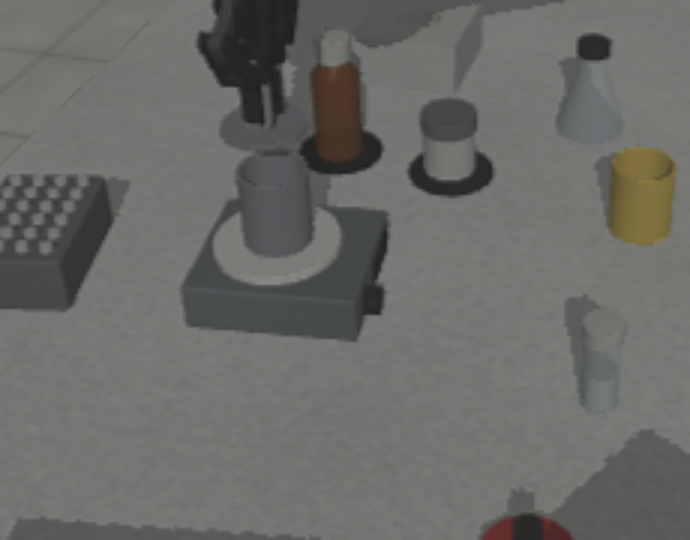

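View pics/w16.png

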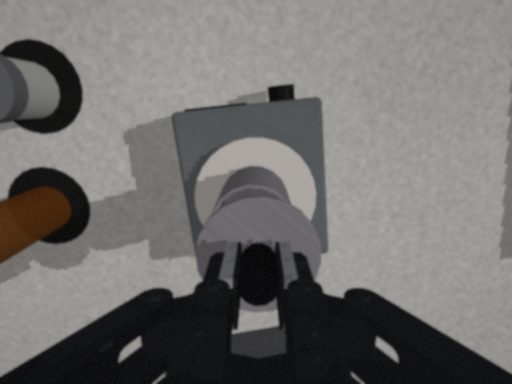

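Run:
```python
from h import *;import pickle
s=pickle.load(open("pics/w16.pkl","rb"))
for u,z in(((253,182),.117),((196,195),.052),((316,193),.052),((255,137),.052)):print(onz("wrist",u,z,s))
p,e=tri(ray("side",(90+274/3,150+168/3)),ray("side",(1,1)));
print(onz("side",(90+274/3-.3,150+172/3),.117))
```

```text
[0.59565334 0.18350959 0.117     ]
[0.62174211 0.13591593 0.052     ]
[0.61994883 0.2336522  0.052     ]
[0.57508879 0.18410502 0.052     ]
[0.62071295 0.18933411 0.117     ]
```

View pics/sc16.png

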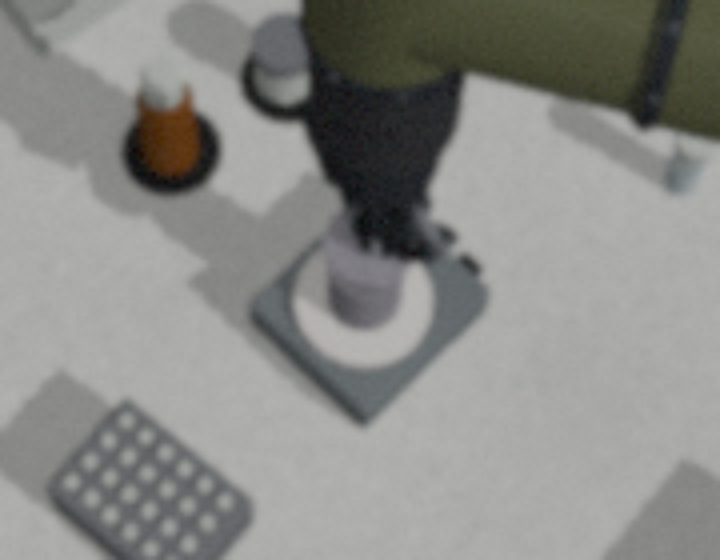

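Emit:
move_arm(commands=[[0.0,-0.0025,0,0,0,0,0],[0.0,0,0.015,0,0,0,0],[0.0,0,0.01,0,0,0,0],[0.0,0,0.005,0,0,0,0],[0.0,0,0,0,0,0,0],[0.0,0,0,0,0,0,0],[0.0,0,0,0,0,0,0]])

```text
time: 23.97
ee_pos: [0.6242, 0.1841, 0.135]
tool_rot: [[0.001, 0.001, -1.0], [1.0, 0.0, 0.001], [0.0, -1.0, -0.001]]
wrist_force: [-0.3, 0.9, -0.0]
opening: 0.186
```

Emit:
move_arm(commands=[[0.0,0,0.002,0,0,0,0],[0.0,0,0,0,0,0,0],[0.0,0,0.0015,0,0,0,0],[0.0,0,0,0,0,0,0],[0.0,0,0,0,0,0,0],[0.0,0,0,0,0,0,0]])

```text
time: 24.47
ee_pos: [0.624, 0.1841, 0.1309]
tool_rot: [[0.001, 0.0, -1.0], [1.0, 0.0, 0.001], [0.0, -1.0, -0.0]]
wrist_force: [0.9, -0.7, -0.8]
opening: 0.186
```

Emit:
move_arm(commands=[[0.0,0,0.002,0,0,0,0],[0.0,0,0,0,0,0,0],[0.0,0,0.001,0,0,0,0],[0.0,0,0,0,0,0,0],[0.0,0,0,0,0,0,0],[0.0,0,0,0,0,0,0]])

```text
time: 24.97
ee_pos: [0.6239, 0.1841, 0.1278]
tool_rot: [[0.001, -0.0, -1.0], [1.0, 0.0, 0.001], [0.0, -1.0, 0.0]]
wrist_force: [0.6, -0.2, -0.3]
opening: 0.187
```

Emit:
move_arm(commands=[[0.0,0,0.0015,0,0,0,0],[0.0,0,0,0,0,0,0],[0.0,0,0.0,0,0,0,0],[0.0,0,0,0,0,0,0]])

```text
time: 25.3
ee_pos: [0.6242, 0.1842, 0.1267]
tool_rot: [[0.001, 0.001, -1.0], [1.0, 0.0, 0.001], [0.0, -1.0, -0.001]]
wrist_force: [1.0, 0.1, 2.3]
opening: 0.185
```

```bash
python3 -c "
from station import *;import cv2
cv2.imwrite('pics/s17.png',cv2.resize(grab_frame('side')[150:330,90:320,::-1],None,fx=3,fy=3))"
```

```text
(no output)
```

View pics/s17.png

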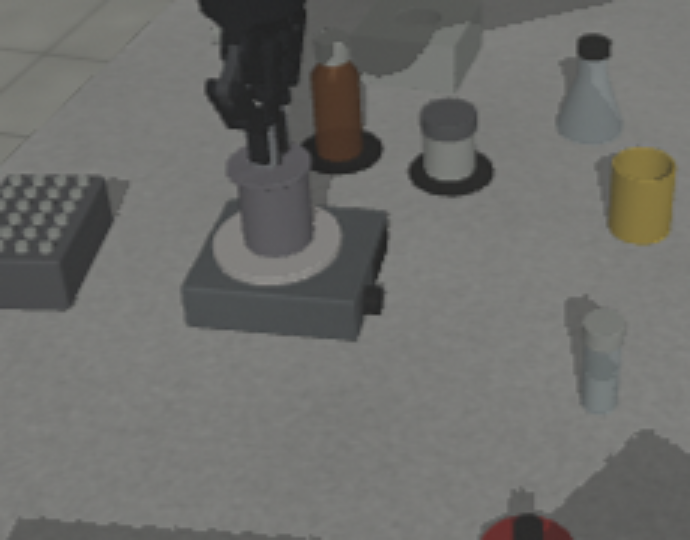

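```bash
python3 -c "
from station import *;import cv2
f=grab_frame('side')[190:250,150:210,::-1];cv2.imwrite('pics/s18.png',cv2.resize(f,None,fx=9,fy=9,interpolation=cv2.INTER_CUBIC))
g=grab_frame('scene')[205:275,235:305,::-1];cv2.imwrite('pics/sc18.png',cv2.resize(g,None,fx=8,fy=8,interpolation=cv2.INTER_CUBIC))"
```

```text
(no output)
```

View pics/s18.png

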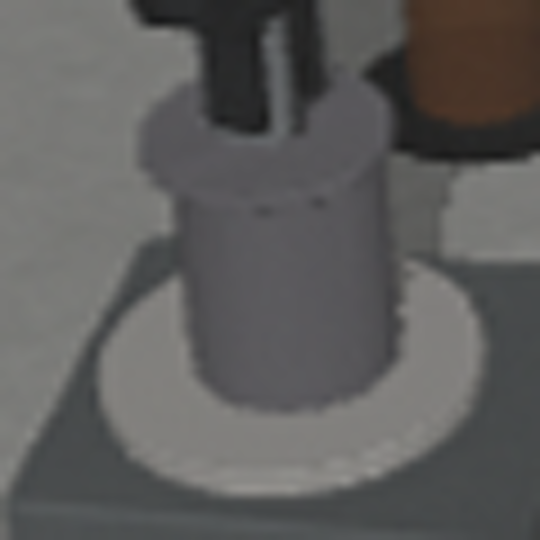

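View pics/sc18.png

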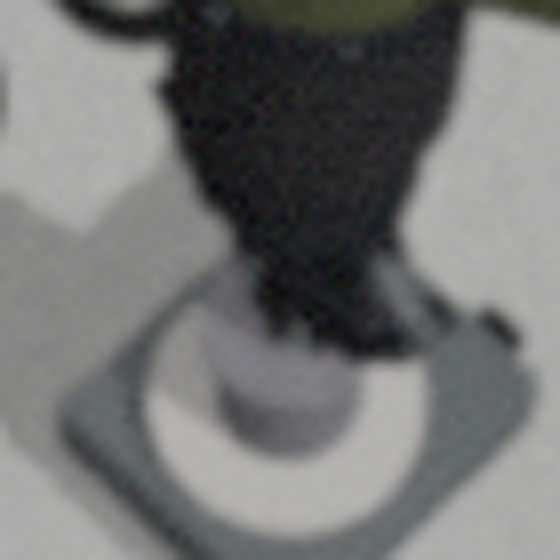

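The cover is seated, with the disc down on the rim at the expected height. It sits about 3 mm off-centre, inside the 8 mm allowed. I release it and go for the vial.

Emit:
move_arm(commands=[[0.05,0,0,0,0,0,0],[0.05,0,0,0,0,0,0],[0.05,0,0,0,0,0,0],[0.05,0,0,0,0,0,0],[0.05,0,0,0,0,0,0],[0.05,0,-0.02,0,0,0,0],[0.05,0,-0.035,0,0,0,0],[0.05,0,-0.035,0,0,0,0]])

```text
time: 26.12
ee_pos: [0.6232, 0.1837, 0.2158]
tool_rot: [[0.001, -0.003, -1.0], [1.0, -0.002, 0.001], [-0.002, -1.0, 0.003]]
wrist_force: [0.2, 0.7, 0.5]
opening: 0.584
```

Emit:
move_arm(commands=[[0.07,0,0,0.035,0,0,0],[0.07,0,0,0.035,0,0,0],[0.07,0,0,0,0,0,0],[0.07,0,0,0,0,0,0],[0.07,0,0,0,0,0,0]])

```text
time: 26.53
ee_pos: [0.554, 0.1843, 0.2167]
tool_rot: [[0.0, 0.001, -1.0], [1.0, 0.0, 0.0], [0.0, -1.0, -0.001]]
wrist_force: [0.1, 0.8, 0.3]
opening: 0.821
```

```bash
python3 look.py w19;python3 -c "
from station import *;import cv2
cv2.imwrite('pics/s19.png',cv2.resize(grab_frame('side')[150:330,90:320,::-1],None,fx=3,fy=3))"
```

```text
26.5333 [0.554  0.1843 0.2167] 0.8206950864331518 [0.0769 0.7986 0.2996]
[[ 0.0004  0.0007 -1.    ]
 [ 1.      0.0005  0.0004]
 [ 0.0005 -1.     -0.0007]]
```

View pics/w19.png

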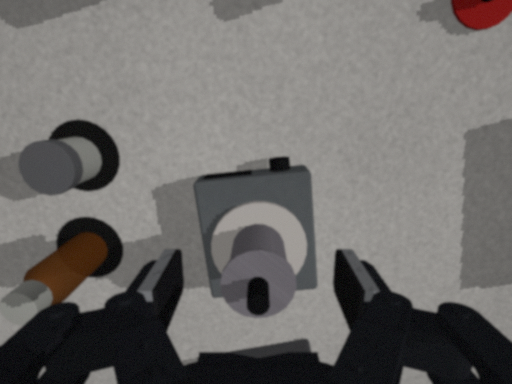

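View pics/s19.png

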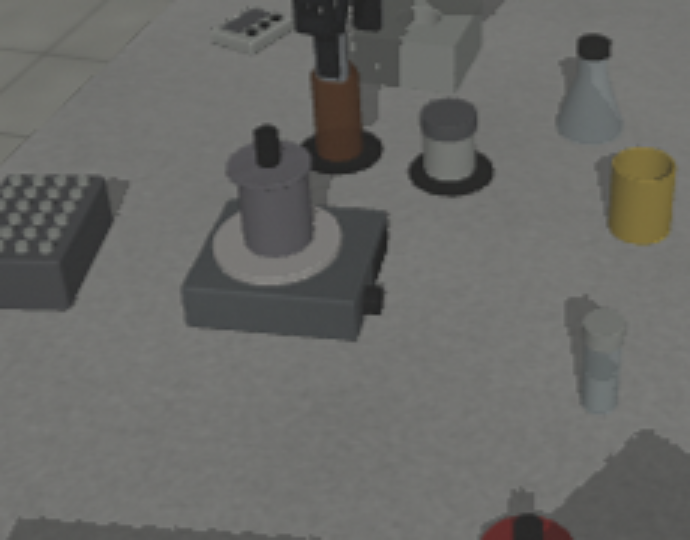

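Emit:
move_arm(commands=[[0.07,0.0108,0,0.0325,0,0,0],[0.07,0.0108,0,0.0325,0,0,0],[0.07,0.0108,0,0.0325,0,0,0],[0.07,0.0108,0,0.0325,0,0,0],[0.07,0.0108,0,0.0325,0,0,0],[0.07,0.0108,0,0.0325,0,0,0],[0.07,0,0.04,0,0,0,0],[0.07,0,0,0,0,0,0]])

```text
time: 27.3
ee_pos: [0.3559, 0.2486, 0.17]
tool_rot: [[-0.002, -0.007, -1.0], [1.0, -0.005, -0.002], [-0.005, -1.0, 0.007]]
wrist_force: [-0.6, -0.7, -2.6]
opening: 0.82
```

Emit:
move_arm(commands=[[0.07,0,0,0,0,0,0],[0.07,0,0,0,0,0,0],[0.07,0,0,0,0,0,0]])

```text
time: 27.55
ee_pos: [0.3604, 0.2493, 0.1785]
tool_rot: [[0.003, 0.002, -1.0], [1.0, 0.001, 0.003], [0.001, -1.0, -0.002]]
wrist_force: [0.4, 0.3, -0.1]
opening: 0.82
```

```bash
python3 look.py w20
```

```text
27.55 [0.3604 0.2493 0.1785] 0.8201464923490214 [ 0.3736  0.3421 -0.1455]
[[ 0.0025  0.0018 -1.    ]
 [ 1.      0.0012  0.0025]
 [ 0.0012 -1.     -0.0018]]
```

View pics/w20.png

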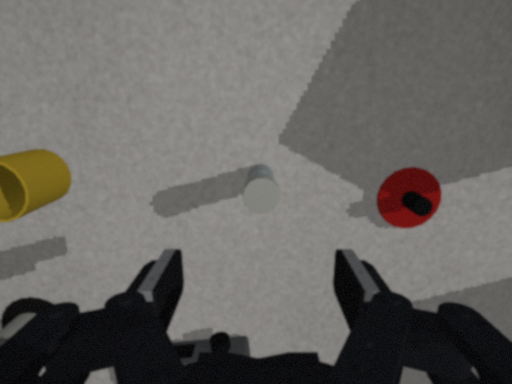

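Run:
```python
from h import *;import pickle
s=pickle.load(open("pics/w20.pkl","rb"))
print(onz("wrist",(261.5,195),.075,s))
```

```text
[0.35702643 0.25112364 0.075     ]
```

Emit:
move_arm(commands=[[0.07,0.0015,0.03,0.002,0,0,0],[0.07,0,0.04,0,0,0,0],[0.07,0,0.035,0,0,0,0],[0.07,0,0.02,0,0,0,0],[0.07,0,0.012,0,0,0,0],[0.07,0,0.005,0,0,0,0],[0.07,0,0,0,0,0,0],[0.07,0,0,0,0,0,0]])

```text
time: 28.27
ee_pos: [0.3579, 0.2514, 0.0362]
tool_rot: [[0.001, 0.002, -1.0], [1.0, 0.002, 0.001], [0.002, -1.0, -0.002]]
wrist_force: [0.1, 0.4, -0.2]
opening: 0.819
```

Emit:
move_arm(commands=[[0.01,0,0,0,0,0,0],[0.01,0,0,0,0,0,0],[0.01,0,0,0,0,0,0],[0.01,0,0,0,0,0,0],[0.01,0,0,0,0,0,0],[0.01,0,0,0,0,0,0],[0.01,0,0,0,0,0,0],[0.01,0,0,0,0,0,0]])

```text
time: 28.93
ee_pos: [0.3575, 0.2511, 0.0354]
tool_rot: [[0.001, 0.001, -1.0], [1.0, 0.001, 0.001], [0.001, -1.0, -0.001]]
wrist_force: [-1.3, -0.9, 6.2]
opening: 0.331
```

```bash
python3 look.py w21
```

```text
28.9333 [0.3575 0.2511 0.0354] 0.3307358216132855 [-1.3107 -0.8605  6.2399]
[[ 0.0006  0.0014 -1.    ]
 [ 1.      0.0013  0.0006]
 [ 0.0013 -1.     -0.0014]]
```

View pics/w21.png

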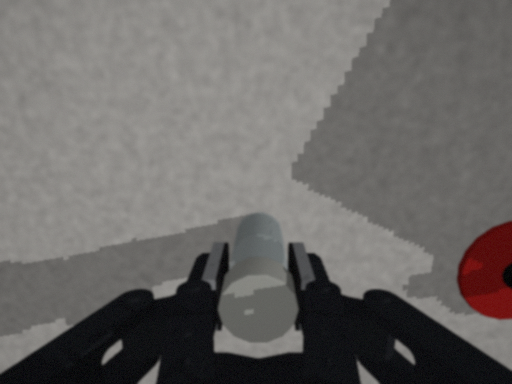

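Emit:
move_arm(commands=[[0.01,0,-0.03,0,0,0,0],[0.01,0,-0.04,0,0,0,0],[0.01,0,-0.04,0,0,0,0],[0.01,0,-0.04,0,0,0,0],[0.01,0,-0.02,0,0,0,0],[0.01,-0.0325,0,-0.019,0,0,0],[0.01,-0.0325,0,-0.019,0,0,0],[0.01,-0.0325,0,-0.019,0,0,0]])

```text
time: 29.65
ee_pos: [0.414, 0.1525, 0.2042]
tool_rot: [[-0.002, -0.0, -1.0], [1.0, 0.001, -0.002], [0.001, -1.0, 0.0]]
wrist_force: [0.5, 0.4, -1.4]
opening: 0.329
```

Emit:
move_arm(commands=[[0.01,-0.0325,0,-0.019,0,0,0],[0.01,-0.0325,0,-0.019,0,0,0],[0.01,-0.0325,0,-0.019,0,0,0],[0.01,-0.0325,0,-0.019,0,0,0],[0.01,-0.0325,0,-0.019,0,0,0],[0.01,-0.0325,0,-0.019,0,0,0],[0.01,-0.0325,0,-0.019,0,0,0],[0.01,-0.0325,0,-0.019,0,0,0]])

```text
time: 30.32
ee_pos: [0.5661, -0.1088, 0.2034]
tool_rot: [[0.001, -0.001, -1.0], [1.0, 0.001, 0.001], [0.001, -1.0, 0.001]]
wrist_force: [0.8, 1.2, 0.4]
opening: 0.331
```

Emit:
move_arm(commands=[[0.01,-0.0325,0,-0.019,0,0,0],[0.01,-0.0325,0,-0.019,0,0,0],[0.01,0,0.04,0,0,0,0],[0.01,0,0,0,0,0,0],[0.01,0,0,0,0,0,0],[0.01,0,0,0,0,0,0],[0.01,0,0,0,0,0,0]])

```text
time: 30.9
ee_pos: [0.6043, -0.1716, 0.167]
tool_rot: [[-0.0, 0.003, -1.0], [1.0, -0.001, -0.0], [-0.001, -1.0, -0.003]]
wrist_force: [0.3, 1.0, 0.1]
opening: 0.334
```

```bash
python3 look.py w22
```

```text
30.9 [ 0.6043 -0.1716  0.167 ] 0.3339729634912888 [0.3108 1.0293 0.0686]
[[-0.0005  0.0033 -1.    ]
 [ 1.     -0.0008 -0.0005]
 [-0.0008 -1.     -0.0033]]
```

View pics/w22.png

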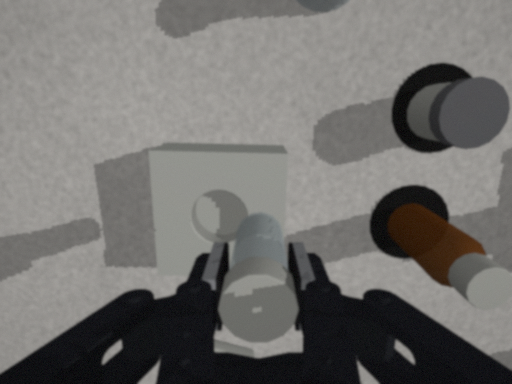

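Run:
```python
from h import *;import pickle
s=pickle.load(open("pics/w22.pkl","rb"))
for u in((219.5,217),(190.5,214),(248,214),(220,188),(149,152),(286,152)):print(u,onz("wrist",u,.055,s))
```

```text
(219.5, 217) [ 0.62254647 -0.20483996  0.055     ]
(190.5, 214) [ 0.61993918 -0.2288839   0.055     ]
(248, 214) [ 0.61986304 -0.18104397  0.055     ]
(220, 188) [ 0.59757855 -0.20360976  0.055     ]
(149, 152) [ 0.56843978 -0.2585065   0.055     ]
(286, 152) [ 0.56830031 -0.15077575  0.055     ]
```

Emit:
move_arm(commands=[[0.01,-0.0166,0,-0.009,0,0,0],[0.01,-0.0166,0,-0.009,0,0,0],[0.01,0,0.03,0,0,0,0],[0.01,0,0.01,0,0,0,0],[0.01,0,0,0,0,0,0],[0.01,0,0,0,0,0,0],[0.01,0,0,0,0,0,0]])

```text
time: 31.53
ee_pos: [0.6222, -0.205, 0.1266]
tool_rot: [[-0.0, 0.002, -1.0], [1.0, -0.001, -0.0], [-0.001, -1.0, -0.002]]
wrist_force: [-0.7, 0.7, 0.6]
opening: 0.332
```

```bash
python3 look.py w23; python3 -c "
from station import *;import cv2
cv2.imwrite('pics/s23.png',cv2.resize(grab_frame('side')[110:200,190:330,::-1],None,fx=5,fy=5))"
```

```text
31.5333 [ 0.6222 -0.205   0.1266] 0.33211539035363236 [-0.672   0.7178  0.6335]
[[-0.0002  0.0025 -1.    ]
 [ 1.     -0.0009 -0.0002]
 [-0.0009 -1.     -0.0025]]
```

View pics/w23.png

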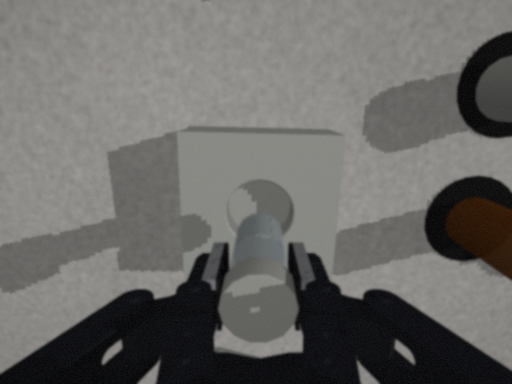

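View pics/s23.png

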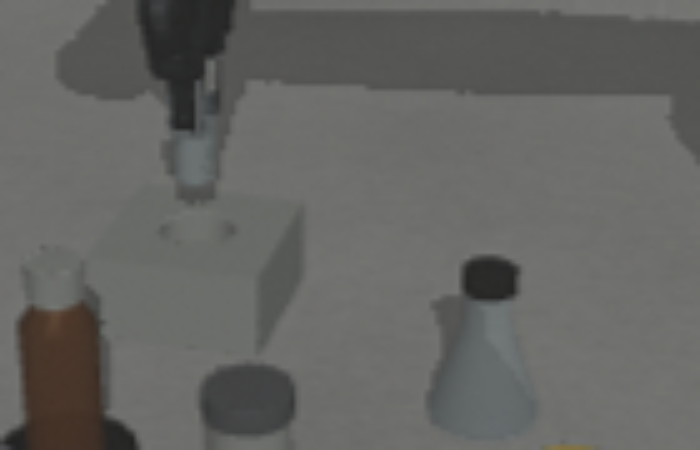

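Emit:
move_arm(commands=[[0.01,0,0.02,0,0,0,0],[0.01,0,0.015,0,0,0,0],[0.01,0,0.01,0,0,0,0],[0.01,0,0.005,0,0,0,0],[0.01,0,0,0,0,0,0],[0.01,0,0,0,0,0,0],[0.01,0,0,0,0,0,0]])

```text
time: 32.22
ee_pos: [0.6223, -0.2055, 0.0757]
tool_rot: [[0.001, 0.002, -1.0], [1.0, -0.001, 0.001], [-0.001, -1.0, -0.002]]
wrist_force: [-0.0, -0.7, -0.9]
opening: 0.332
```

Emit:
move_arm(commands=[[0.01,0,0.003,0,0,0,0],[0.01,0,0,0,0,0,0],[0.01,0,0,0,0,0,0],[0.01,0,0,0,0,0,0]])

```text
time: 32.55
ee_pos: [0.6217, -0.2053, 0.0715]
tool_rot: [[0.001, 0.0, -1.0], [1.0, 0.0, 0.001], [0.0, -1.0, -0.0]]
wrist_force: [-0.3, -0.3, 0.3]
opening: 0.332
```

Emit:
move_arm(commands=[[0.01,0,0.0015,0,0,0,0],[0.01,0,0,0,0,0,0],[0.01,0,0,0,0,0,0],[0.01,0,0,0,0,0,0]])

```text
time: 32.88
ee_pos: [0.6219, -0.2054, 0.0704]
tool_rot: [[0.001, 0.001, -1.0], [1.0, -0.0, 0.001], [-0.0, -1.0, -0.001]]
wrist_force: [-0.9, -0.6, 3.6]
opening: 0.334
```

Floor contact (3.6 N at the expected height). I release and rise clear.

Emit:
move_arm(commands=[[0.06,0,0,0,0,0,0],[0.06,0,0,0,0,0,0],[0.06,0,0,0,0,0,0],[0.06,0,0,0,0,0,0],[0.06,0,0,0,0,0,0],[0.06,0,-0.025,0,0,0,0],[0.06,0,-0.035,0,0,0,0],[0.06,0,-0.035,0,0,0,0]])

```text
time: 33.55
ee_pos: [0.6208, -0.2053, 0.1646]
tool_rot: [[0.001, -0.003, -1.0], [1.0, 0.0, 0.001], [0.0, -1.0, 0.003]]
wrist_force: [0.1, 0.4, 1.2]
opening: 0.7
```

Emit:
move_arm(commands=[[0.06,0,-0.035,0,0,0,0],[0.06,0.035,0,0.02,0,0,0],[0.06,0.035,0,0.025,0,0,0],[0.06,0.035,0,0.025,0,0,0],[0.06,0.035,0,0.02,0,0,0],[0.06,0.035,0,0.02,0,0,0],[0.06,0,-0.03,0,0,0,0],[0.06,0,-0.03,0,0,0,0]])

```text
time: 34.22
ee_pos: [0.511, -0.0307, 0.258]
tool_rot: [[-0.003, -0.005, -1.0], [1.0, -0.001, -0.003], [-0.001, -1.0, 0.005]]
wrist_force: [1.4, -0.5, 1.8]
opening: 0.699
```

Emit:
move_arm(commands=[[0.06,0,0,0,0,0,0],[0.06,0,0,0,0,0,0],[0.06,0,0,0,0,0,0],[0.06,0,0,0,0,0,0]])

```text
time: 34.55
ee_pos: [0.5131, -0.0325, 0.2587]
tool_rot: [[0.001, -0.002, -1.0], [1.0, 0.0, 0.001], [0.0, -1.0, 0.002]]
wrist_force: [-0.8, -0.3, 0.3]
opening: 0.703
```

```bash
python3 look.py w24; python3 -c "
from station import *;import cv2
cv2.imwrite('pics/s24.png',cv2.resize(grab_frame('side')[110:280,130:330,::-1],None,fx=3.5,fy=3.5))"
```

```text
34.55 [ 0.5131 -0.0325  0.2587] 0.7028495114847371 [-0.7882 -0.2954  0.2643]
[[ 0.0011 -0.0018 -1.    ]
 [ 1.      0.0001  0.0011]
 [ 0.0001 -1.      0.0018]]
```

View pics/w24.png

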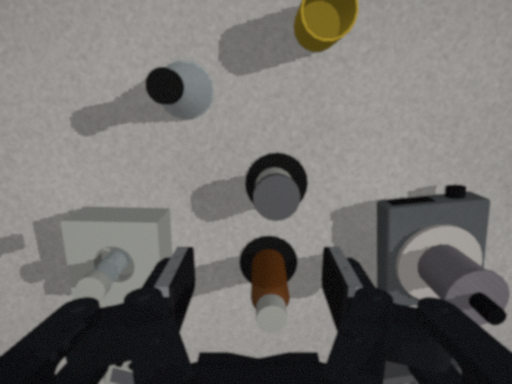

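View pics/s24.png

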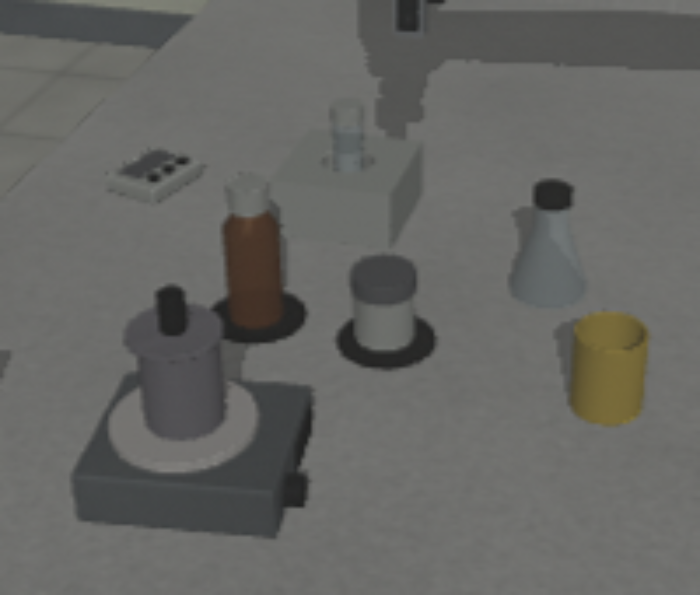

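Run:
```python
from h import *;import pickle
np.set_printoptions(precision=4,suppress=True)
s=pickle.load(open("pics/w24.pkl","rb"))
for n,u,z in(("bottle",(271,314),.123),("jar",(277,196),.063),("vial",(92,286),.110),("far pad",(268.5,263),.003),("near pad",(276.5,183),.003),("well",(114,264),.055),("disc",(477,295),.122),("plate",(439,262),.052),("flask stopper",(165,86),.095)):print(n,onz("wrist",u,z,s))
b=(130+181/3.5,110+432/3.5)
```

```text
bottle [ 0.6417 -0.0206  0.123 ]
jar [ 0.5359 -0.013   0.063 ]
vial [ 0.6179 -0.2028  0.11  ]
far pad [ 0.6473 -0.0194  0.003 ]
near pad [ 0.5356 -0.0102  0.003 ]
well [ 0.6217 -0.2044  0.055 ]
disc [0.6207 0.1821 0.122 ]
plate [0.6207 0.1822 0.052 ]
flask stopper [ 0.4247 -0.1168  0.095 ]
```

All checks lie within tolerance, so I hand in.

```bash
python3 -c "
from station import *
print(job_done(), get_state()['time'])"
```

```text
the job is handed in; nothing more can be done
the job is handed in; nothing more can be done
```

The sample station is laid out and handed in at about 35 s of the 141 s allowed. `job_done()` gave no verdict, so what follows rests on my last pictures.

| Item | Where it stands | Last measured offset | Limit |
|---|---|---|---|
| Jar | near pad | about 3 mm | 15 mm |
| Tall bottle | far pad | about 3–6 mm | 15 mm |
| Beaker | stirrer plate | about 1–2 mm, measured before the cover went on | 15 mm |
| Cover | seated on the beaker, knob up | about 3 mm | 8 mm |
| Vial | foam well | about 4 mm | 12 mm |

- **Upright and released:** the last side and wrist views show everything standing upright. The gripper is open and well above everything.
- **Flask:** it was not touched. Its measured position changed by no more than my measuring error, about 6 mm against the 20 mm limit.
- **Disagreements:** the fixed cameras and the wrist camera disagreed by 2–6 mm throughout. The cover shows about 3 mm off the beaker axis towards +x in the side view, but centred over the plate in the wrist view. I left it as it was, because the plug cannot shift more than 5.5 mm in the mouth.

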